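Build the coffee sieve stack on the shaker and clamp it

TASK

Set up the shaker for sifting ground coffee: swing the red clamp handle back over centre, take the cream cap off the pan, and stack every sieve on the counter onto the pan, finest at the bottom: blue, then green, yellow and red on top, leaving out colours that are not there. Turn each so that its notch drops over the key below and it sits fully home, then put the cap on top the same way and swing the clamp back over so that its foot presses on the cap. Leave the crockery and other things on the counter where they are.

Things in the scene. Friction and masses are not known exactly. Their poses are not given: they have to be found in the camera images.
- shaker: Fixed sieve shaker, base 150 x 250 mm, aluminium top 50 mm high. Origin on the stack axis at counter level, +z up, +y from pan to clamp post. On it an eight-sided steel pan, 66 mm over flats, bore 57 mm, black key on its -y side, 33-39 mm from the axis. So a piece that is home has +x along the shaker's -y; origin of the first 66 mm above the counter, each next 24 mm higher
- pan_rim (a point): centre of the pan's mouth, level with its rim, 72 mm above the counter; the pan's key stands 7 mm above that rim
- clamp_hinge (a point): centre of the clamp's pivot on the steel post, 185 mm above the counter, 125 mm from the stack axis; the pivot's axis lies along the shaker's x
- clamp_arm (a joint): angle (rad) of the over-centre clamp: 0 with the foot on the cap alone on the pan (arm sloping 0.524 rad down), growing as the arm lifts back over the post. Stop at 2.42. Dead centre about 1.37: below it a spring drives the foot down, above it back to the stop, where it stays. With foot on the cap over 2 to 4 sieves it reads about 0.35 to 0.8. Takes about 8 N at the handle
- clamp_grip (a point): middle of the clamp's red handle, a stick 16 x 16 mm reaching 50 to 110 mm from the pivot; this point is 100 mm from it. At joint value q the handle rises q + 0.626 rad from the level direction that points from post to pan. Can be pinched from above across the shaker's x and led along its arc, the stick turning between the fingers
- clamp_foot: rubber foot ball, 24 mm, under the end of the clamp arm, 130 mm from the pivot; origin on the arm's centre line, the ball's lowest point 28 mm below it
- cap: cream cap, 160 g, 28 mm tall, flat top, no key; eight-sided like the sieves with the same spigot, flange and notch (black stripe above the notch); grip any two opposite flats, 66 mm apart, between 12 and 28 mm height. Origin: centre of its underside; +x through the notch. At the start it is clamped on the empty pan. Home on a piece it stands 24 mm above that piece's origin
- cap_notch (a point): the notch of the cap, 36 mm from its axis, 11 mm wide through the flange; with the key missed the cap stays about 5 mm high or tilted
- tumbler: small terracotta tumbler, 62 mm wide, 62 mm tall; origin under its centre; bystander
- big_cup: large terracotta cup, 86 mm wide, 75 mm tall; origin under its centre; bystander
- cup_saucer: terracotta cup with handle on a saucer 130 mm wide, 70 mm tall; origin under its centre; bystander
- tamper: wooden coffee tamper, 58 mm wide, 82 mm tall; origin under its centre; bystander
- spoon: steel spoon lying on the counter among the sieves, about 10 mm high; bystander
- bean_jar: amber jar of beans with wooden lid, 80 mm wide, 110 mm tall; origin under its centre; bystander
- sieve_blue: Blue sieve (finest mesh; may be absent), 110 to 180 g, eight-sided, 66 mm over flats, rim 30 mm up, bore 57 mm. Origin: centre of underside; +x through its key and notch. Spigot 54 mm wide, 6 mm deep, enters the bore below; flange 78 mm across at 7-12 mm height; above it grip opposite flats (27 mm wide): the +-y ones or 45 degrees from them, not +-x
- sieve_blue_key (a point): the blue sieve's white key, 36 mm from its axis on the +x side, this point 3 mm above the rim; 7 mm wide, round-topped, 7 mm above the rim, its lug 10 mm down the wall. The notch, 11 mm wide, cuts the flange below it. Fully home, a piece stands 24 mm above the one under it; with the key missed it stays about 5 mm high or tilted
- sieve_green: Green sieve (medium fine mesh; may be absent), 110 to 180 g, eight-sided, 66 mm over flats, rim 30 mm up, bore 57 mm. Origin: centre of underside; +x through its key and notch. Spigot 54 mm wide, 6 mm deep, enters the bore below; flange 78 mm across at 7-12 mm height; above it grip opposite flats (27 mm wide): the +-y ones or 45 degrees from them, not +-x
- sieve_green_key (a point): the green sieve's white key, 36 mm from its axis on the +x side, this point 3 mm above the rim; 7 mm wide, round-topped, 7 mm above the rim, its lug 10 mm down the wall. The notch, 11 mm wide, cuts the flange below it. Fully home, a piece stands 24 mm above the one under it; with the key missed it stays about 5 mm high or tilted
- sieve_yellow: Yellow sieve (medium coarse mesh; may be absent), 110 to 180 g, eight-sided, 66 mm over flats, rim 30 mm up, bore 57 mm. Origin: centre of underside; +x through its key and notch. Spigot 54 mm wide, 6 mm deep, enters the bore below; flange 78 mm across at 7-12 mm height; above it grip opposite flats (27 mm wide): the +-y ones or 45 degrees from them, not +-x
- sieve_yellow_key (a point): the yellow sieve's white key, 36 mm from its axis on the +x side, this point 3 mm above the rim; 7 mm wide, round-topped, 7 mm above the rim, its lug 10 mm down the wall. The notch, 11 mm wide, cuts the flange below it. Fully home, a piece stands 24 mm above the one under it; with the key missed it stays about 5 mm high or tilted
- sieve_red: Red sieve (coarsest mesh; may be absent), 110 to 180 g, eight-sided, 66 mm over flats, rim 30 mm up, bore 57 mm. Origin: centre of underside; +x through its key and notch. Spigot 54 mm wide, 6 mm deep, enters the bore below; flange 78 mm across at 7-12 mm height; above it grip opposite flats (27 mm wide): the +-y ones or 45 degrees from them, not +-x
- sieve_red_key (a point): the red sieve's white key, 36 mm from its axis on the +x side, this point 3 mm above the rim; 7 mm wide, round-topped, 7 mm above the rim, its lug 10 mm down the wall. The notch, 11 mm wide, cuts the flange below it. Fully home, a piece stands 24 mm above the one under it; with the key missed it stays about 5 mm high or tilted
Mind the look-alikes: they are no part of the job. Of the things that look like the sieve_yellow, the middle-sized one is meant.

How it is judged (in metres and radians):
On the way, in this order (a step that is already met when the one before it is completed fails the run):
1. the clamp is swung back over centre and stays open (value of joint clamp_arm above 1.9 rad), for 0.2 s.
2. all sieves present are stacked home on the pan, keys in notches, in the order blue, green, yellow, red from the bottom (horizontal distance between each of sieve_blue, sieve_green, sieve_yellow, sieve_red and pan_rim below 0.01 m and angle between each of sieve_blue, sieve_green, sieve_yellow, sieve_red's own z axis and vertical below 0.06 rad and (z of sieve_blue in the frame of shaker between 0.0635 and 0.0685 m or z of sieve_blue in the frame of shaker between 0.0875 and 0.0925 m or z of sieve_blue in the frame of shaker between 0.1115 and 0.1165 m or z of sieve_blue in the frame of shaker between 0.1355 and 0.1405 m or z of sieve_blue in the frame of shaker between 0.1595 and 0.1645 m) and y of each of sieve_blue_key, sieve_green_key, sieve_yellow_key, sieve_red_key in the frame of shaker below -0.024 m and angle between the x axis of each of sieve_blue, sieve_green, sieve_yellow, sieve_red and the y axis of shaker, either way round below 0.3 rad and (z of sieve_green in the frame of shaker between 0.0635 and 0.0685 m or z of sieve_green in the frame of shaker between 0.0875 and 0.0925 m or z of sieve_green in the frame of shaker between 0.1115 and 0.1165 m or z of sieve_green in the frame of shaker between 0.1355 and 0.1405 m or z of sieve_green in the frame of shaker between 0.1595 and 0.1645 m) and (z of sieve_yellow in the frame of shaker between 0.0635 and 0.0685 m or z of sieve_yellow in the frame of shaker between 0.0875 and 0.0925 m or z of sieve_yellow in the frame of shaker between 0.1115 and 0.1165 m or z of sieve_yellow in the frame of shaker between 0.1355 and 0.1405 m or z of sieve_yellow in the frame of shaker between 0.1595 and 0.1645 m) and (z of sieve_red in the frame of shaker between 0.0635 and 0.0685 m or z of sieve_red in the frame of shaker between 0.0875 and 0.0925 m or z of sieve_red in the frame of shaker between 0.1115 and 0.1165 m or z of sieve_red in the frame of shaker between 0.1355 and 0.1405 m or z of sieve_red in the frame of shaker between 0.1595 and 0.1645 m) and z of each of sieve_green, sieve_yellow, sieve_red in the frame of sieve_blue above 0.018 m and z of each of sieve_yellow, sieve_red in the frame of sieve_green above 0.018 m and z of sieve_red in the frame of sieve_yellow above 0.018 m), for 0.3 s.
3. the cap is home on the top sieve, its notch over the key (all of step 2 and horizontal distance between cap and pan_rim below 0.01 m and angle between cap's own z axis and vertical below 0.06 rad and (z of cap in the frame of shaker between 0.0635 and 0.0685 m or z of cap in the frame of shaker between 0.0875 and 0.0925 m or z of cap in the frame of shaker between 0.1115 and 0.1165 m or z of cap in the frame of shaker between 0.1355 and 0.1405 m or z of cap in the frame of shaker between 0.1595 and 0.1645 m) and y of cap_notch in the frame of shaker below -0.024 m and angle between the x axis of cap and the y axis of shaker, either way round below 0.3 rad and z of cap in the frame of sieve_blue above 0.018 m and z of cap in the frame of sieve_green above 0.018 m and z of cap in the frame of sieve_yellow above 0.018 m and z of cap in the frame of sieve_red above 0.018 m), for 0.3 s.
At the end, for the whole second after the job is handed in: Sieves present stacked on the pan, blue, green, yellow, red from below, cap on top; each within 10 mm of the axis, upright (0.06 rad), at a home height (2.5 mm), keys over the pan's key (0.3 rad, the play adds up); at rest; clamp arm below 1 rad, its foot pressing on the cap with over 1 N (all of step 3 and linear speed of each of sieve_blue, sieve_green, sieve_yellow, sieve_red, cap below 0.02 m/s and value of joint clamp_arm below 1 rad and contact force between clamp_foot and cap above 1 N); the robot touches nothing.
It fails at once if a bystander (cups, tumbler, tamper, spoon, jar) is pushed more than 3 cm away (distance of any of tumbler, big_cup, cup_saucer, tamper, spoon, bean_jar from where it was at the start of the episode above 0.03 m).
It fails at once if a cup, the tumbler, the tamper or the jar is tipped over (angle between any of tumbler, big_cup, cup_saucer, tamper, bean_jar's own z axis and vertical above 0.5 rad).
Of sieve_blue, sieve_green, sieve_yellow, sieve_red only 2 to 4 are there at a start; the rules pass over those that are not, and their reading is None.
At some moment in a run one of sieve_blue, sieve_green, sieve_yellow, sieve_red, cap may be knocked a few centimetres aside while the robot is not near it.
It also fails if it takes over 210 s, if anything falls off the work surface, if the arm or the gripper's body presses on something with over 40 N, if the wrist force passes 120 N, or if a joint passes its speed limit or range.

ROBOT

A 7-joint arm with a two-finger parallel gripper is mounted at the origin on the work surface. World frame = base frame: x ahead of the robot, y to its left, z up, the work surface at z = 0. Lengths are in mm, angles in rad, forces in N, time in s.
With the tool pointing down it reaches from about 400 to 875 mm from the base axis. Payload 6.5 kg.
Tool frame: the origin (TCP) lies midway between the tips of the shut fingers; the grasp point (between the pads) lies 19 mm behind it; z points along the fingers, y is the direction in which the jaws open and shut (so a half turn about z gives the same grasp; the last joint's range is limited). The gripper opens to 85 mm and grips with 20 to 120 N. Pads are 22 mm wide; open, the fingers measure 114 mm over their backs; the gripper's body (76 mm by 85 mm) begins 54 mm behind the grasp point. The pads swing forward as they close: fully open they stand 13 mm farther back than shut.
Start: joints at [1.206, 0.536, -0.004, 1.538, 0.003, 1.067, -0.071], TCP at [191.338, -621.192, 201.59] pointing down, gripper open.
Joint ranges: [-2.7, 2.7], [-0.37, 2.16], [-1.27, 1.26], [0.24, 2.4], [-1.31, 4.45], [0.19, 1.91], [-2.76, 2.76]. Speed limits (rad/s): [2.39, 2.39, 3.14, 3.14, 3.14, 3.14, 3.14].

INTERFACE

Orientations are given as [roll, pitch, yaw] about the fixed x, y, z axes, in that order (R = Rz(yaw) Ry(pitch) Rx(roll)).
In Python, from bench import observe, optics, ticket gives the robot as it stands. The module is installed in compiled form; this text tells all that it offers.
- The arm moves only by the shell command python3 -m jog 'ROWS' [FORCE]. ROWS is JSON, a list that holds one entry, the list of rows, each a list of 7 numbers: the turn, a rotation vector about the tool's x, y, z in rad, then the shift along the tool's x, y, z in m, then the closure, from 0 (fully open) to 1 (shut). A call has 1 to 8 rows; each row shifts and turns the commanded pose from where the row before left it, along the tool's axes as they then stand; what a row does not reach is not made up. A row lasts 1/8 s, in which the tool goes at most 62.5 mm and 10.7 degrees, less where a joint would pass 70% of its speed; a pose out of reach is approached as far as the arm can. A call with a gripper value outside its range is refused whole. The fingers move at their own pace and stop on an object; FORCE is the grip in N (left out, the last holds). Time passes only in rows, so rows that do not move let the fingers close. It gives the time, the measured TCP pose, the force and the opening at its end, in the units of the state.
- observe(): the state, without advancing time (a new reading comes with each control period).
- optics.grab_frame(name): name is "side" or "top" or "wrist"; returns the picture (384x512x3 uint8, red, green, blue); there is no depth.
- optics.camera_params(name): a dict with "camera_matrix" (3x3 intrinsics, pixels), "R" (3x3) and "t" (3): a world point X has camera coordinates R X + t. Camera axes: x right, y down, z forward; pixel columns grow to the right and rows downward; lengths in mm; the calibration is good to about 2 mm. The wrist camera is an equidistant fisheye: a pixel r from the principal point sees the ray r / f radians off the axis. A picture is of the moment at which its call begins: read the wrist's pose just before it. camera_params takes no time and is no camera call; for the wrist camera it gives the pose at the moment of the call.
- ticket.close_job(): hands the job in, once; it reports no verdict.
The state is a dict: "time": time; "joint_positions": joint angles; "qd": joint speeds; "tau": joint torques, N m; "position": TCP position; "ee_rot": TCP orientation; "contact_force": force on the tool from outside, world axes, zero at the start; "ft_torque": the same for the moment, N m; "width": finger opening in mm.
Only numpy, scipy, OpenCV 4.12 (cv2) and the standard library are available. Lean on these libraries where they do the work, as an engineer would, in place of code of your own. Each camera call takes 0.05 s, during which the arm holds its last target. There are 200 camera calls.

## Working session

There is one attempt and no reset: what is moved stays moved. The work goes in short steps, Python scripts to look and compute and a shell command to move; the robot and the scene stay as the last step left them, time stands still between calls to the robot, and variables do not carry over. Pictures are saved under pics/ and viewed, about 12 in all and at most 16, crops included, and the job is handed in when it is done.

```bash
mkdir -p pics; cat > h.py <<'E'
import numpy as np, cv2
from bench import observe, optics, ticket
from scipy.spatial.transform import Rotation as Ro
def grab(n,name=None):
    p=optics.camera_params(n); im=optics.grab_frame(n)
    if name: cv2.imwrite('pics/'+name+'.png',im[:,:,::-1])
    return im,p
def st():
    s=observe(); print({k:np.round(s[k],3).tolist() for k in ('time','joint_positions','position','ee_rot','contact_force','width')}); return s
def ray(p,u,v,wrist=False):
    K=np.array(p['camera_matrix']);R=np.array(p['R']);t=np.array(p['t'])
    d=np.array([(u-K[0,2])/K[0,0],(v-K[1,2])/K[1,1],1.])
    if wrist:
        r=np.hypot(d[0],d[1]); d=np.array([d[0]/r*np.sin(r),d[1]/r*np.sin(r),np.cos(r)]) if r>1e-9 else d
    return -R.T@t, R.T@d
def plane(p,u,v,z,wrist=False):
    c,d=ray(p,u,v,wrist); return c+d*(z-c[2])/d[2]
def proj(p,X,wrist=False):
    K=np.array(p['camera_matrix']);x=np.array(p['R'])@np.array(X)+np.array(p['t'])
    if wrist:
        r=np.hypot(x[0],x[1]);th=np.arctan2(r,x[2]);a=x[:2]/r*th
    else: a=x[:2]/x[2]
    return a[0]*K[0,0]+K[0,2],a[1]*K[1,1]+K[1,2]
def tri(pa,ua,pb,ub):
    (c1,d1),(c2,d2)=ray(pa,*ua),ray(pb,*ub)
    A=np.stack([d1,-d2],1); s=np.linalg.lstsq(A,c2-c1,rcond=None)[0]
    a,b=c1+s[0]*d1,c2+s[1]*d2; return (a+b)/2,np.linalg.norm(a-b)
E
python3 - <<'E'
from h import *
st()
for n in('top','side'):
    im,p=grab(n,n+'0'); print(n,np.round(p['camera_matrix'],1).tolist(),np.round(p['R'],3).tolist(),np.round(p['t']).tolist(), np.round(-np.array(p['R']).T@p['t']))
a=[cv2.imread(f'pics/{n}0.png') for n in('top','side')]
cv2.imwrite('pics/a0.png',cv2.resize(a[0],(800,600),interpolation=cv2.INTER_CUBIC))
cv2.imwrite('pics/b0.png',cv2.resize(a[1],(800,600),interpolation=cv2.INTER_CUBIC))
E
```

```text
{'time': 0.0, 'joint_positions': [1.206, 0.537, -0.004, 1.539, 0.003, 1.067, -0.071], 'position': [191.118, -620.548, 200.702], 'ee_rot': [-3.14, 0.0, 0.299], 'contact_force': [0.009, 0.452, 0.082], 'width': 85.513}
top [[370.5, 0.0, 248.0], [0.0, 370.5, 194.2], [0.0, 0.0, 1.0]] [[-0.004, -1.0, 0.001], [-0.985, 0.004, -0.171], [0.171, -0.002, -0.985]] [-97.0, 469.0, 1015.0] [ 288.  -97. 1080.]
side [[396.4, 0.0, 254.1], [0.0, 396.4, 188.1], [0.0, 0.0, 1.0]] [[-0.83, -0.558, 0.012], [-0.321, 0.461, -0.827], [0.456, -0.69, -0.562]] [324.0, 338.0, 930.0] [-46. 667. 799.]
```

View pics/a0.png

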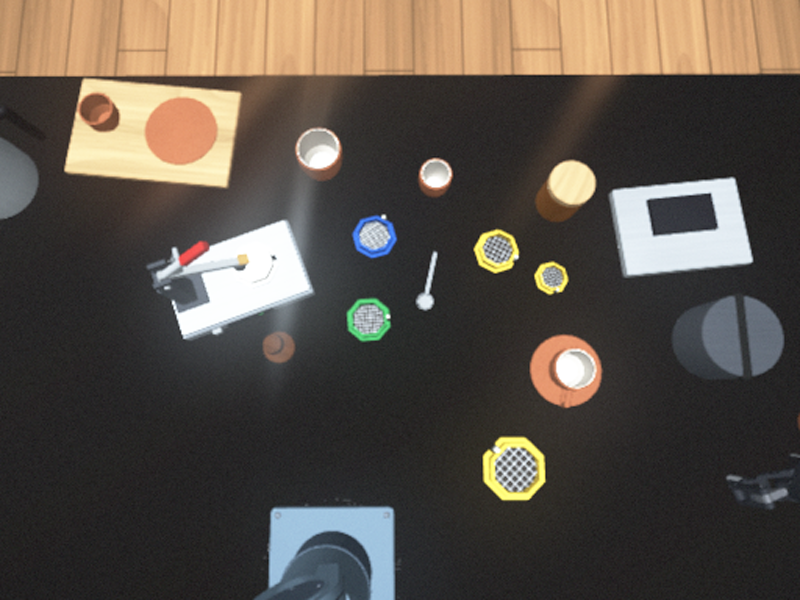

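View pics/b0.png

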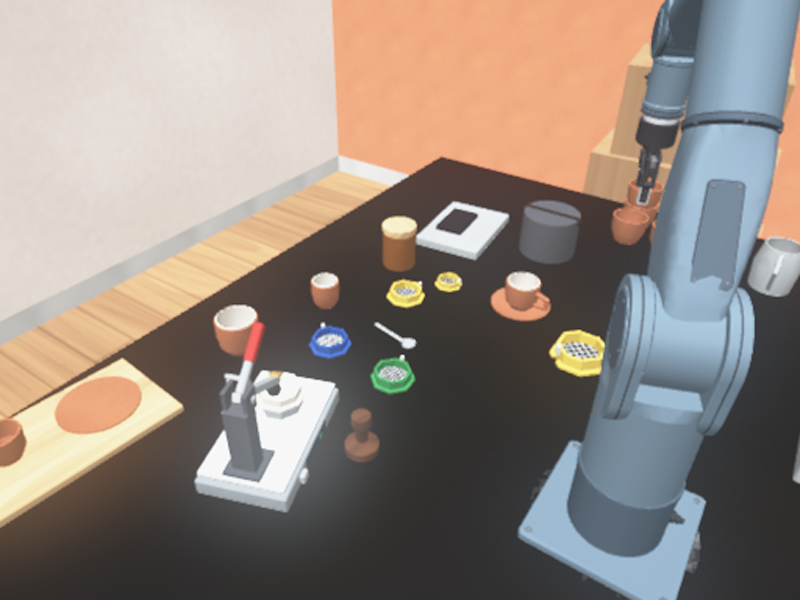

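Top view (800x600 scale): blue at (375,236), green at (369,319), no red sieve. There are three yellow look-alikes: (497,251), (551,278, small) and (514,468, large). The middle-sized one at (497,251) is meant; it is about the same width as the blue one. The shaker is at (240,280), clamp handle at (195,253), cap at (265,262). A close crop next, with measurements.

```bash
cat >> h.py <<'E'
HS={'blue':(100,125),'green':(45,85),'yellow':(22,34)}
def blobs(im,col,mina=60):
    h=cv2.cvtColor(im,cv2.COLOR_RGB2HSV); lo,hi=HS[col]
    m=cv2.inRange(h,(lo,120,70),(hi,255,255))
    out=[]
    for c in cv2.findContours(m,cv2.RETR_EXTERNAL,cv2.CHAIN_APPROX_NONE)[0]:
        if cv2.contourArea(c)>mina:
            hull=cv2.convexHull(c); out.append(((cv2.minEnclosingCircle(hull)),cv2.contourArea(hull),hull))
    return out
E
python3 - <<'E'
from h import *
im,p=grab('top'); sd,ps=grab('side')
for c in HS:
    for (cc,r),a,h in blobs(im,c,40):
        M=cv2.moments(h); u,v=M['m10']/M['m00'],M['m01']/M['m00']
        print('top',c,np.round([u,v,r,a],1),'xy@z=20',np.round(plane(p,u,v,20)), 'size mm',round(2*r/370.5*1060))
    for (cc,r),a,h in blobs(sd,c,40):
        M=cv2.moments(h); u,v=M['m10']/M['m00'],M['m01']/M['m00']
        print('side',c,np.round([u,v,a],1),np.round(plane(ps,u,v,20)))
a=cv2.resize(im[135:225,90:210],None,fx=4,fy=4,interpolation=cv2.INTER_CUBIC)
b=cv2.resize(im[125:215,210:310],None,fx=3.2,fy=4,interpolation=cv2.INTER_CUBIC)
c=cv2.resize(im[140:200,295:375],None,fx=4,fy=4,interpolation=cv2.INTER_CUBIC)
d=cv2.resize(sd[200:330,120:280],None,fx=3,fy=1.8,interpolation=cv2.INTER_CUBIC)
W=np.zeros((600,800,3),np.uint8);W[:360,:480]=a;W[:360,480:800]=b;W[360:600,480:800]=c;W[360:594,:480]=d
cv2.imwrite('pics/crop1.png',W[:,:,::-1])
E
```

```text
top blue [239.1 151.1  14.3 587. ] xy@z=20 [601. -73.  20.] size mm 82
side blue [210.9 218.6 402. ] [602. -71.  20.]
top green [235.4 204.2  14.5 598.5] xy@z=20 [442. -63.  20.] size mm 83
side green [251.  240.2 417.5] [442. -59.  20.]
top yellow [ 328.5  299.5   22.  1331. ] xy@z=20 [ 175. -321.   20.] size mm 126
top yellow [352.4 177.4  11.  351.5] xy@z=20 [ 520. -405.   20.] size mm 63
top yellow [317.2 160.1  14.5 601. ] xy@z=20 [ 573. -304.   20.] size mm 83
side yellow [367.3 231.2 415. ] [ 175. -293.   20.]
side yellow [372.3 217.6 274.5] [ 186. -365.   20.]
side yellow [259.1 187.6 322. ] [ 573. -302.   20.]
side yellow [286.5 180.2 160.5] [ 518. -398.   20.]
```

View pics/crop1.png

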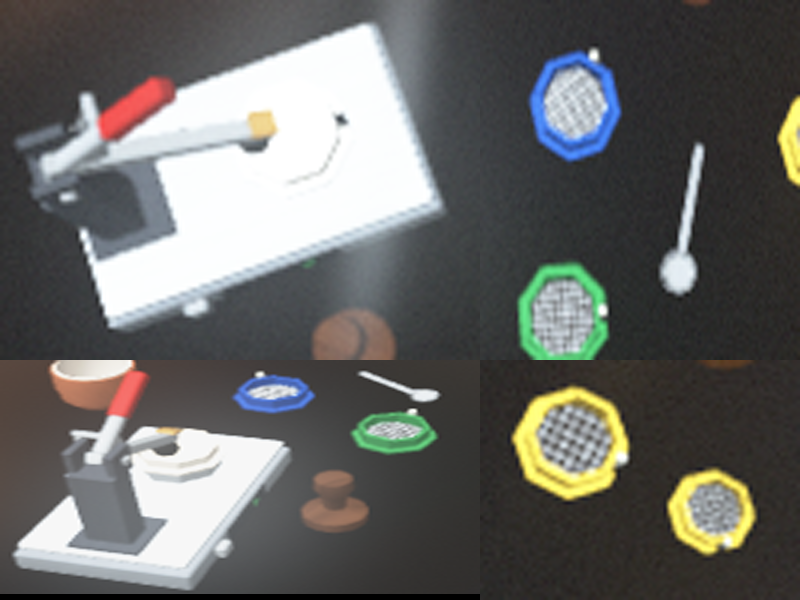

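The crop shows the middle yellow sieve is genuine (83 mm with key, like blue and green; the small one is 63 mm). Keys: blue at crop (594,55), green (603,310), yellow (621,459). Cap stripe at (341,119), pointing away from the post.

```bash
python3 - <<'E'
from h import *
p=optics.camera_params('top'); ps=optics.camera_params('side')
P=lambda u,v,z:plane(p,u,v,z)
A,B,C=P(183,141.25,50),P(198.5,185,50),P(118.2,214.5,50)
print('corners',A.round(),B.round(),C.round(),np.linalg.norm(A-B),np.linalg.norm(B-C))
ax=C-B; yaw_y=np.arctan2(ax[1],ax[0]); print('shaker +y dir',yaw_y, 'short edge dir',np.arctan2(*(A-B)[[1,0]]))
mid=(A+B)/2; e=np.array([np.cos(yaw_y),np.sin(yaw_y)])
print('mid end',mid)
notch=P(175.25,164.75,85); print('stripe',notch)
for n,c,k in(('blue',(239.1,151.1),(245.6,138.75)),('green',(235.4,204.2),(248.4,202.5)),('yellow',(317.2,160.1),(330.25,164.75))):
    c=P(*c,20);k=P(*k,34);d=k-c;print(n,c.round(1),k.round(1),np.hypot(*d[:2]),np.degrees(np.arctan2(d[1],d[0])))
# handle & tip
def s(x,y):return 120+x/3,200+(y-360)/1.8
def t(x,y):return 90+x/4,135+y/4
for nm,a,b in(('handle end',(165,90),(135,380)),('handle start',(107,130),(117,413)),('foot tip',(262,124),(170,430))):
    X,err=tri(p,t(*a),ps,s(*b));print(nm,X.round(),round(err,1))
E
```

```text
corners [623.  88.  50.] [494.  41.  50.] [410. 264.  50.] 137.58299105140557 237.82831928743497
shaker +y dir 1.928402521789732 short edge dir 0.3509242496597669
mid end [558.0996924   64.81313269  50.        ]
stripe [543.80618695 101.80817275  85.        ]
blue [601.5 -73.2  20. ] [634.9 -92.6  34. ] 38.6735927373742 -30.158233165683303
green [442.5 -62.5  20. ] [ 445.3 -100.1   34. ] 37.66137542800991 -85.84033481638917
yellow [ 573.2 -303.8   20. ] [ 555.3 -338.5   34. ] 39.03291536444262 -117.1870420976543
handle end [523. 175. 239.] 1.8
handle start [504. 215. 220.] 3.3
foot tip [530. 145. 129.] 1.0
```

```bash
cat >> h.py <<'E'
def to(x,y,z,yaw_deg):
    "tool-frame shift (after keeping current orientation) and turn needed"
    s=observe(); R=Ro.from_euler('xyz',s['ee_rot']).as_matrix()
    d=R.T@(np.array([x,y,z])-s['position'])
    Rt=Ro.from_euler('xyz',[np.pi,0,np.radians(yaw_deg)]).as_matrix()
    rv=Ro.from_matrix(R.T@Rt).as_rotvec()
    print('t',s['time'],'pos',np.round(s['position'],1),'rpy',np.round(np.degrees(s['ee_rot']),1),'w',round(s['width'],1),'F',np.round(s['contact_force'],1),'j',np.round(s['joint_positions'],2))
    print('  turn',np.round(rv,4),'shift NOW-axes',np.round(d,1),'shift AFTER-turn',np.round(Rt.T@(np.array([x,y,z])-s['position']),1))
E
python3 -m jog '[[[0,0,0,0.034,-0.040,-0.0125,0],[0,0,0,0.034,-0.040,-0.0125,0],[0,0,0,0.034,-0.040,-0.0125,0],[0,0,0,0.034,-0.040,-0.0125,0],[0,0,0,0.034,-0.040,-0.0125,0],[0,0,0,0.034,-0.040,-0.0125,0],[0,0,0,0.034,-0.040,-0.0125,0],[0,0,0,0.034,-0.040,-0.0125,0]]]' && python3 -m jog '[[[0,0,0,0.034,-0.040,-0.0125,0],[0,0,0,0.034,-0.040,-0.0125,0],[0,0,0,0.034,-0.040,-0.0125,0],[0,0,0,0.034,-0.040,-0.0125,0],[0,0,0,0.034,-0.040,-0.0125,0],[0,0,0,0.034,-0.040,-0.0125,0],[0,0,0,0.034,-0.040,-0.0125,0],[0,0,0,0.034,-0.040,-0.0125,0]]]' && python3 -c "
from h import *
to(525,150,400,110.3)"
```

```text
time: 1.2
position: [357.4, -233.6, 302.1]
ee_rot: [3.141, -0.0, 0.299]
contact_force: [-0.2, 0.4, -0.5]
width: 85.5
time: 2.2
position: [523.3, 151.9, 401.9]
ee_rot: [3.141, -0.0, 0.298]
contact_force: [1.1, 0.2, -0.1]
width: 85.5
t 2.2 pos [523.3 151.9 401.9] rpy [180.   -0.   17.1] w 85.5 F [ 1.1  0.2 -0.1] j [ 0.13  0.26 -0.63  1.5   0.16  1.42 -1.77]
  turn [ 3.000e-04  2.000e-04 -1.627e+00] shift NOW-axes [1.1 2.3 1.9] shift AFTER-turn [-2.3  0.9  1.9]
```

```bash
python3 -m jog '[[[0,0,-0.18,0,0,0,0],[0,0,-0.18,0,0,0,0],[0,0,-0.18,0,0,0,0],[0,0,-0.18,0,0,0,0],[0,0,-0.18,0,0,0,0],[0,0,-0.18,0,0,0,0],[0,0,-0.18,0,0,0,0],[0,0,-0.18,0,0,0,0]]]' && python3 -m jog '[[[0,0,-0.187,0,0,0,0],[0,0,0,0,0,0,0]]]' && python3 -c "
from h import *
to(525,150,400,110.3)
im,p=grab('wrist','w1')
print(np.round(p['camera_matrix'],1).tolist(), np.round(p['R'],2).tolist(), np.round(-np.array(p['R']).T@p['t']))
for n,X in dict(axis=(532,133,94),hinge=(489,250,185),grip=(517,174,243),blue=(601,-73,30)).items(): print(n,np.round(proj(p,X,True)))
cv2.imwrite('pics/w1b.png',cv2.resize(im,(800,600),interpolation=cv2.INTER_CUBIC)[:,:,::-1])"
```

```text
time: 3.2
position: [522.7, 150.4, 401.4]
ee_rot: [-3.141, 0.0, 1.745]
contact_force: [-0.2, 0.8, 0.2]
width: 85.9
time: 3.45
position: [522.7, 150.4, 401.3]
ee_rot: [-3.141, -0.0, 1.924]
contact_force: [-0.8, 0.2, -0.2]
width: 85.6
t 3.45 pos [522.7 150.4 401.3] rpy [-180.    -0.   110.2] w 85.6 F [-0.8  0.2 -0.2] j [ 0.33  0.32 -0.89  1.5   0.25  1.44 -0.22]
  turn [-0.0005 -0.0002 -0.0011] shift NOW-axes [-1.2  2.   1.3] shift AFTER-turn [-1.2  2.   1.3]
[[297.3, 0.0, 252.8], [0.0, 297.3, 192.6], [0.0, 0.0, 1.0]] [[0.94, 0.35, -0.0], [0.33, -0.9, 0.27], [0.09, -0.25, -0.96]] [500. 216. 573.]
axis [254. 166.]
hinge [254.  84.]
grip [254. 152.]
blue [251. 264.]
```

View pics/w1b.png

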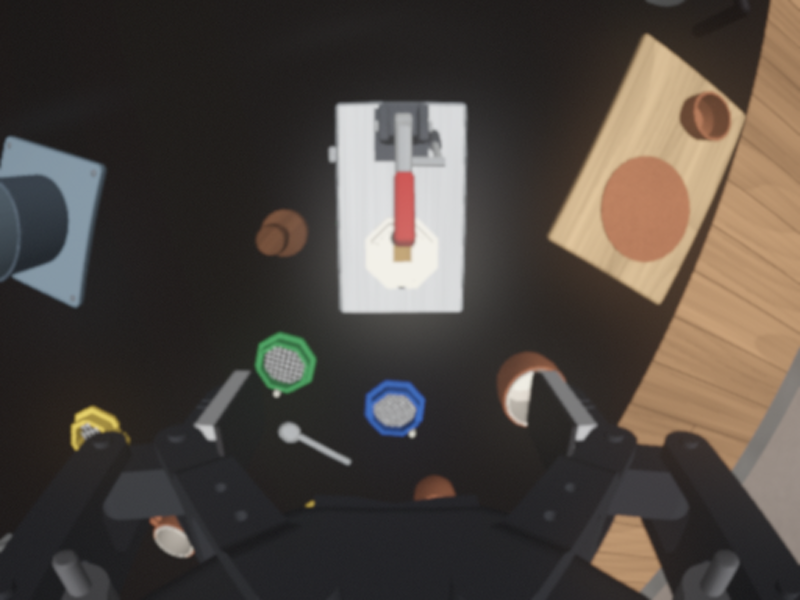

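The wrist view shows the shaker square to the tool: cap centre at (402,255), handle from (403,175) to (404,243), plate x≈337–466 on the 800 scale.

```bash
python3 - <<'E'
from h import *
p=optics.camera_params('wrist'); P=lambda u,v,z:plane(p,u/1.5625,v/1.5625,z,True)
tl,tr,bl,br=P(337,104,50),P(466,103,50),P(342,312,50),P(464,312,50)
print(tl,tr,bl,br); d=(tl+tr-bl-br)[:2]; print('y dir deg',np.degrees(np.arctan2(d[1],d[0])),np.degrees(np.arctan2(*(tl-bl)[[1,0]])),np.degrees(np.arctan2(*(tr-br)[[1,0]])))
im=cv2.imread('pics/w1.png'); h=cv2.cvtColor(im,cv2.COLOR_BGR2HSV)
# cap cream
m=cv2.inRange(h,(12,12,170),(32,90,255)); m[:, :200]=0;m[:,320:]=0;m[210:]=0;m[:120]=0
cs=cv2.findContours(m,cv2.RETR_EXTERNAL,cv2.CHAIN_APPROX_NONE)[0]; c=max(cs,key=cv2.contourArea); hull=cv2.convexHull(c)
print('cap bbox',cv2.boundingRect(hull)); x,y,w,hh=cv2.boundingRect(hull)
print('L,R',P(x*1.5625,163*1.5625,90),P((x+w)*1.5625,163*1.5625,90))
print('cap stripe edge',P(402,289,90),'centre',P(402,255,92))
print('handle',P(404,243,249),P(403,175,214), 'hingeline',P(403,118,200))
E
```

```text
[411.31487659 269.18940675  50.        ] [545.35243509 320.15991665  50.        ] [495.80545464  43.91004446  50.        ] [631.36247321  93.64182629  50.        ]
y dir deg 110.67564712171898 110.55845715520186 110.7920170735905
cap bbox (249, 140, 19, 30)
L,R [522.84590555 134.08710505  90.        ] [552.20083524 144.90317695  90.        ]
cap stripe edge [548.59769046 103.81281947  90.        ] centre [535.6061158  138.78838667  92.        ]
handle [522.4166114  172.43300092 249.        ] [505.74301677 217.1122522  214.        ] hingeline [490.09427494 260.30270666 200.        ]
```

```bash
python3 -m jog '[[[0,0,-0.008,0.027,0.0085,0,0],[0,0,0,0,0,0.058,0],[0,0,0,0,0,0.060,0],[0,0,0,0,0,0.060,0],[0,0,0,0,0,0,0.9],[0,0,0,0,0,0,0.9],[0,0,0,0,0,0,0.9],[0,0,0,0,0,0,0.9]]]' 50 && python3 -m jog '[[[0,0,0,0,0,0,0.9],[0,0,0,0,0,0,0.9]]]' && python3 -c "
from h import *
to(521.5,179,223,110.6)
im,p=grab('wrist','w2')"
```

```text
time: 4.5
position: [522.2, 179.2, 225.4]
ee_rot: [3.139, 0.0, 1.933]
contact_force: [-3.1, -1.5, 6.0]
width: 12.2
time: 4.75
position: [521.5, 179.0, 225.2]
ee_rot: [3.141, 0.001, 1.933]
contact_force: [-3.4, -1.6, 9.0]
width: 8.7
t 4.75 pos [521.5 179.  225.2] rpy [180.    0.  110.8] w 8.7 F [-3.4 -1.6  9. ] j [ 0.22  0.47 -0.84  1.74  0.39  1.1  -0.38]
  turn [0.0007 0.0008 0.0031] shift NOW-axes [ 0.  -0.   2.2] shift AFTER-turn [ 0.  -0.   2.2]
```

```bash
python3 - <<'E'
import cv2,numpy as np
a=cv2.imread('pics/w2.png')
from h import *
b=cv2.cvtColor(grab('side','s2')[0],cv2.COLOR_RGB2BGR)[180:340,100:260]
cv2.imwrite('pics/v2.png',np.hstack([cv2.resize(a[60:350,120:400],(400,415)),cv2.resize(b,(400,415),interpolation=cv2.INTER_CUBIC)]))
E
```

```text
(no output)
```

View pics/v2.png

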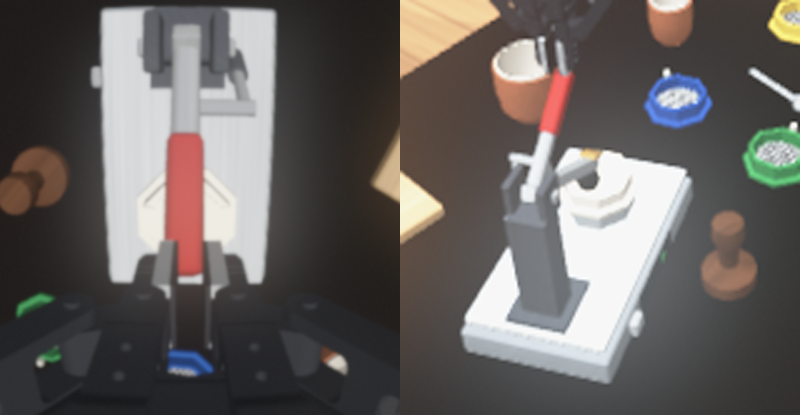

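The left crop (wrist) shows the fingers straddling only the very end of the red handle (rows 240–285). I'll re-grip about 18 mm further in.

```bash
python3 -m jog '[[[0,0,0,0,0,0,0.4],[0,0,0,0,0,0,0.4],[0,0,0,0,0,0,0.4],[0,0,0,0.016,0,0.006,0.4],[0,0,0,0,0,0,0.9],[0,0,0,0,0,0,0.9],[0,0,0,0,0,0,0.9],[0,0,0,0,0,0,0.9]]]' 50 && python3 -m jog '[[[0,0,0,0,0,0,0.9],[0,0,0,0,0,0,0.9]]]' && python3 -c "
from h import *
to(521.5,179,223,110.6)
im,p=grab('wrist','w3')
a=cv2.imread('pics/w3.png')
b=cv2.cvtColor(grab('top','t3')[0],cv2.COLOR_RGB2BGR)[120:240,80:200]
cv2.imwrite('pics/v3.png',np.hstack([cv2.resize(a[60:350,120:400],(400,415)),cv2.resize(b,(400,415),interpolation=cv2.INTER_CUBIC)]))"
```

```text
time: 5.85
position: [515.5, 194.2, 217.7]
ee_rot: [-3.142, -0.001, 1.934]
contact_force: [-2.3, 1.2, 2.7]
width: 8.3
time: 6.1
position: [515.5, 194.1, 217.7]
ee_rot: [-3.141, -0.001, 1.934]
contact_force: [-3.1, 2.1, 1.8]
width: 8.6
t 6.1 pos [515.5 194.1 217.7] rpy [-180.    -0.   110.8] w 8.6 F [-3.1  2.1  1.8] j [ 0.19  0.48 -0.84  1.75  0.4   1.09 -0.42]
  turn [-0.0001 -0.0005  0.0037] shift NOW-axes [-16.3   0.2  -5.3] shift AFTER-turn [-16.3   0.3  -5.3]
```

View pics/v3.png

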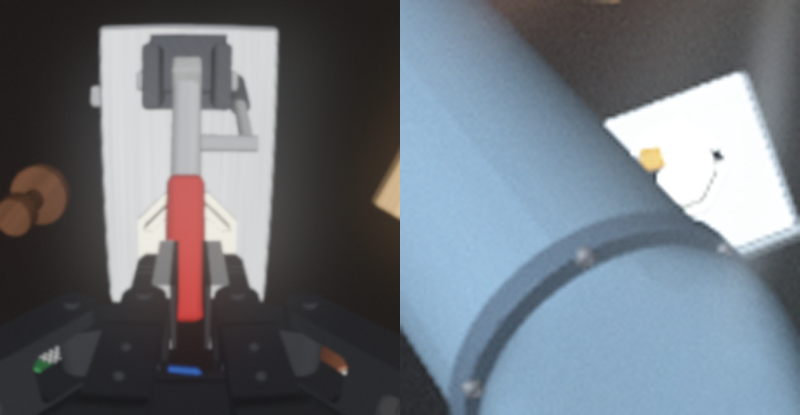

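```bash
python3 -m jog '[[[0,0,0,0,0,0,1],[0,0,0,0,0,0,1],[0,0,0,0,0,0,1]]]' 60 && python3 -m jog '[[[0,0,0,0.009,0,-0.012,1],[0,0,0,0.009,0,-0.012,1],[0,0,0,0,0,0,1]]]'
```

```text
time: 6.58
position: [516.0, 193.9, 217.7]
ee_rot: [3.141, -0.0, 1.934]
contact_force: [-1.7, 2.8, 2.9]
width: 0.1
time: 6.95
position: [509.6, 212.1, 243.1]
ee_rot: [3.139, -0.0, 1.935]
contact_force: [0.2, -0.5, -0.3]
width: 0.3
```

```bash
python3 -c "
from h import *
im,p=grab('wrist','w4')
a=cv2.imread('pics/w4.png')
b=cv2.cvtColor(grab('side','s4')[0],cv2.COLOR_RGB2BGR)[160:300,110:240]
cv2.imwrite('pics/v4.png',np.hstack([cv2.resize(a[60:350,120:400],(400,415)),cv2.resize(b,(400,415),interpolation=cv2.INTER_CUBIC)]))"
```

```text
(no output)
```

View pics/v4.png

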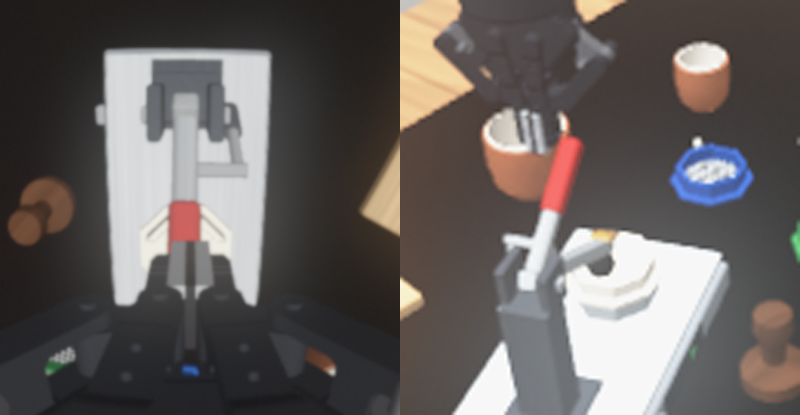

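```bash
python3 - <<'E'
from h import *
pt,ps,pw=[optics.camera_params(n) for n in('top','side','wrist')]
for f,p,w,roi in(('top0',pt,0,(90,140,140,180)),('side0',ps,0,(140,190,180,260)),('w4',pw,1,(200,300,150,300))):
    im=cv2.imread(f'pics/{f}.png'); h=cv2.cvtColor(im,cv2.COLOR_BGR2HSV)
    m=cv2.inRange(h,(0,170,120),(6,255,255))|cv2.inRange(h,(174,170,120),(180,255,255))
    z=np.zeros_like(m);a,b,c,d=roi;z[c:d,a:b]=m[c:d,a:b]
    r=cv2.minAreaRect(cv2.findNonZero(z)); bp=cv2.boxPoints(r); print(f,np.round(r[0],1),np.round(r[1],1),np.round(bp,1).tolist())
    e=np.array([-.353,.936])
    for n,X in dict(hstart=40.5,hend=89).items():
        xy=np.array([493,255])-X*e; print('  pred',n,np.round(proj(p,[*xy,185+X*.723],bool(w)),1))
s=observe();print(s['position']); print('cam',-np.array(pw['R']).T@pw['t'],'tip px',proj(pw,s['position'],True), 'grasp',proj(pw,s['position']+[0,0,19],True))
E
```

```text
top0 [116.5 166. ] [1. 0.] [[117.0, 166.0], [117.0, 166.0], [116.0, 166.0], [116.0, 166.0]]
  pred hstart [116.5 166.3]
  pred hend [131.2 155.3]Traceback (most recent call last):
  File "<stdin>", line 7, in <module>
cv2.error: OpenCV(4.12.0) /io/opencv/modules/imgproc/src/convhull.cpp:143: error: (-215:Assertion failed) total >= 0 && (depth == CV_32F || depth == CV_32S) in function 'convexHull'
```

```bash
python3 - <<'E'
from h import *
pt,ps,pw=[optics.camera_params(n) for n in('top','side','wrist')]
for f,p,w,roi in(('top0',pt,0,(90,140,140,180)),('side0',ps,0,(140,190,180,260)),('w4',pw,1,(200,300,150,300))):
    im=cv2.imread(f'pics/{f}.png'); h=cv2.cvtColor(im,cv2.COLOR_BGR2HSV)
    m=cv2.inRange(h,(0,130,80),(8,255,255))|cv2.inRange(h,(172,130,80),(180,255,255))
    z=np.zeros_like(m);a,b,c,d=roi;z[c:d,a:b]=m[c:d,a:b]
    n,l,stt,_=cv2.connectedComponentsWithStats(z); k=1+np.argmax(stt[1:,4]); z=(l==k).astype(np.uint8)
    r=cv2.minAreaRect(cv2.findNonZero(z)); bp=cv2.boxPoints(r); print(f,np.round(r[0],1),np.round(r[1],1),np.round(bp,1).tolist())
    e=np.array([-.353,.936])
    for n,X in dict(hstart=40.5,hend=89).items():
        xy=np.array([493,255])-X*e; print('  pred',n,np.round(proj(p,[*xy,185+X*.723],bool(w)),1))
s=observe();print(s['position']); print('cam',-np.array(pw['R']).T@pw['t'],'tip px',proj(pw,s['position'],True), 'grasp',proj(pw,s['position']+[0,0,19],True))
E
```

```text
top0 [123.  161.1] [ 6.6 20.6] [[112.80000305175781, 164.6999969482422], [129.1999969482422, 152.3000030517578], [133.1999969482422, 157.60000610351562], [116.69999694824219, 170.0]]
  pred hstart [116.5 166.3]
  pred hend [131.2 155.3]
side0 [162.3 217.9] [ 7.8 24.9] [[155.10000610351562, 228.6999969482422], [161.89999389648438, 204.8000030517578], [169.39999389648438, 207.0], [162.60000610351562, 230.89999389648438]]
  pred hstart [158.4 231.8]
  pred hend [165.4 206.7]
w4 [249.  214.5] [25. 18.] [[240.0, 202.0], [258.0, 202.0], [258.0, 227.0], [240.0, 227.0]]
  pred hstart [251.7 201.5]
  pred hend [251.3 288.2]
[509.43778872 210.49819796 241.70305989]
cam [486.05177185 275.54732519 412.96319919] tip px (np.float64(250.93475987425302), np.float64(225.37727988097149)) grasp (np.float64(250.7110218035263), np.float64(238.02367042554795))
```

```bash
python3 -m jog '[[[0,0,0,0,0,0,0.4],[0,0,0,0,0,0,0.4],[0,0,0,0,0,0,0.4],[0,0,0,0,0,0,0.4],[0,0,0,-0.026,0,0,0.4],[0,0,0,0,0,0.029,0.4],[0,0,0,0,0,0,0.4]]]' 40 && python3 -m jog '[[[0,0,0,0,0,0,0.7],[0,0,0,0,0,0,0.7],[0,0,0,0,0,0,0.7]]]' && python3 -m jog '[[[0,0,0,0,0,0,0.85],[0,0,0,0,0,0,0.85],[0,0,0,0,0,0,0.85]]]' && python3 -c "
from h import *
st()
im,p=grab('wrist','w5')
a=cv2.imread('pics/w5.png')
b=cv2.cvtColor(grab('side','s5')[0],cv2.COLOR_RGB2BGR)[160:300,110:240]
cv2.imwrite('pics/v5.png',np.hstack([cv2.resize(a[60:350,120:400],(400,415)),cv2.resize(b,(400,415),interpolation=cv2.INTER_CUBIC)]))"
```

```text
time: 7.92
position: [517.3, 185.4, 211.0]
ee_rot: [-3.138, -0.0, 1.934]
contact_force: [1.0, -0.8, 0.4]
width: 51.0
time: 8.3
position: [518.8, 186.7, 213.3]
ee_rot: [3.141, 0.0, 1.934]
contact_force: [-0.6, 0.1, -0.1]
width: 25.5
time: 8.68
position: [516.4, 185.6, 213.0]
ee_rot: [-3.137, 0.001, 1.934]
contact_force: [-7.7, -2.6, 10.7]
width: 14.5
{'time': 8.675, 'joint_positions': [0.204, 0.484, -0.838, 1.758, 0.402, 1.086, -0.407], 'position': [516.446, 185.647, 213.045], 'ee_rot': [-3.137, 0.001, 1.934], 'contact_force': [-7.69, -2.626, 10.696], 'width': 14.52}
```

View pics/v5.png

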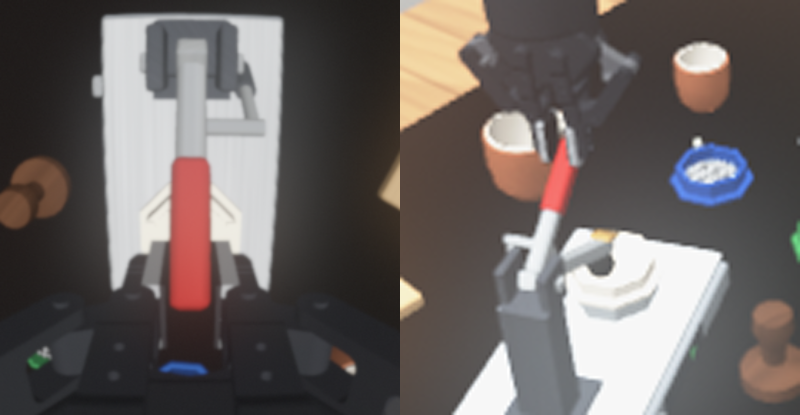

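Now the handle is actually held, with a 14.5 mm gap. Leading it along the arc.

```bash
python3 -m jog '[[[0,0,0,0.0115,0,-0.0131,0.85],[0,0,0,0.0138,0,-0.0106,0.85],[0,0,0,0.0156,0,-0.0077,0.85],[0,0,0,0.0168,0,-0.0046,0.85]]]' 30
```

```text
time: 9.28
position: [496.8, 238.5, 248.6]
ee_rot: [-3.138, 0.004, 1.933]
contact_force: [-3.1, -9.2, -6.4]
width: 13.8
```

```bash
python3 -m jog '[[[0,0,0,0.0174,0,-0.0013,0.85],[0,0,0,0.0173,0,0.0021,0.85],[0,0,0,0.0166,0,0.0054,0.85],[0,0,0,0.0152,0,0.0085,0.85],[0,0,0,0.0133,0,0.0113,0.85],[0,0,0,0.0109,0,0.0136,0.85],[0,0,0,0.008,0,0.0155,0.85]]]'; python3 -m jog '[[[0,0,0,0,0,0,0.85]]]'; python3 -m jog '[[[0,0,0,0,0,0,0.4],[0,0,0,0,0,0,0.4],[0,0,0,0,0,-0.06,0.4],[0,0,0,0,0,-0.06,0.3],[0,0,0,0,0,-0.05,0],[0,0,0,0,0,0,0]]]' ; python3 -c "
from h import *
to(537,138,300,110.7)"
```

```text
time: 10.15
position: [462.7, 333.1, 192.2]
ee_rot: [-3.141, -0.0, 1.934]
contact_force: [-0.0, -0.8, 0.2]
width: 12.9
time: 10.28
position: [461.9, 332.3, 191.8]
ee_rot: [-3.139, 0.0, 1.935]
contact_force: [-0.1, 0.1, 0.8]
width: 13.0
time: 11.02
position: [464.4, 334.3, 368.2]
ee_rot: [3.134, -0.002, 1.933]
contact_force: [-0.5, -0.5, -0.9]
width: 85.2
t 11.025 pos [464.4 334.3 368.2] rpy [ 1.795e+02 -1.000e-01  1.108e+02] w 85.2 F [-0.5 -0.5 -0.9] j [-0.04  0.4  -0.91  1.5   0.32  1.4  -0.6 ]
  turn [ 0.0081 -0.0021  0.0011] shift NOW-axes [-209.4   -2.3   67.7] shift AFTER-turn [-209.3   -1.5   68.2]
```

```bash
python3 -m jog '[[[0.008,0,0,-0.052,-0.0005,0,0],[0,0,0,-0.052,-0.0005,0,0],[0,0,0,-0.052,-0.0005,0.0,0],[0,0,0,-0.053,0,0.034,0],[0,0,0,0,0,0.034,0],[0,0,0,0,0,0,0]]]'; python3 -c "
from h import *
to(537,138,300,110.7)
im,p=grab('wrist','w6')
b=grab('side','s6')[0]
cv2.imwrite('pics/v6.png',np.hstack([cv2.resize(im[:300,100:400],(500,500)),cv2.resize(b[150:300,100:190],(300,500),interpolation=cv2.INTER_CUBIC)])[:,:,::-1])"
```

```text
time: 11.78
position: [533.4, 135.2, 293.1]
ee_rot: [-3.128, -0.001, 1.933]
contact_force: [-0.3, 0.2, 0.1]
width: 85.5
t 11.775 pos [533.4 135.2 293.1] rpy [-179.2   -0.   110.7] w 85.5 F [-0.3  0.2  0.1] j [ 0.31  0.41 -0.85  1.65  0.32  1.25 -0.24]
  turn [-0.0137 -0.0006  0.0006] shift NOW-axes [ 1.3  4.3 -7. ] shift AFTER-turn [ 1.3  4.4 -6.9]
```

View pics/v6.png

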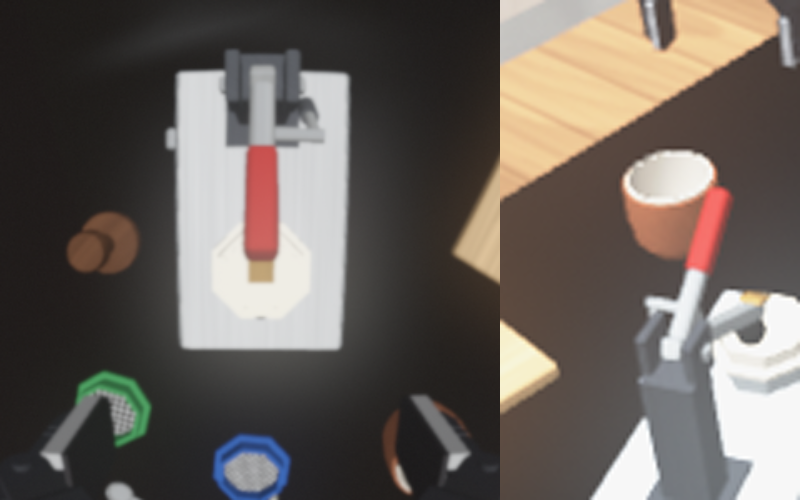

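The clamp is closed again: handle at crop (262,150–255), arm on the cap. It slipped from the pinch and sprang back. I'll push it over with shut fingers from the pan side instead, following the arc.

```bash
python3 -m jog '[[[-0.0137,0,0,0,0.003,0,1],[0,0,0,0,0,0.030,1],[0,0,0,0,0,0.045,1],[0,0,0,0,0,0,1],[0,0,0,0,0,0,1],[0,0,0,0,0,0,1],[0,0,0,0,0,0,1]]]' 40; python3 -c "
from h import *
s=st(); P=s['position']; print('h',(P[0]-493)*.353+(255-P[1])*.936,'perp',P[0]*.936+P[1]*.353)"
```

```text
time: 12.75
position: [539.1, 138.3, 222.0]
ee_rot: [3.134, 0.0, 1.934]
contact_force: [0.2, -0.8, 0.1]
width: -0.2
{'time': 12.75, 'joint_positions': [0.284, 0.472, -0.817, 1.74, 0.385, 1.089, -0.296], 'position': [539.112, 138.339, 221.997], 'ee_rot': [3.134, 0.0, 1.934], 'contact_force': [0.247, -0.841, 0.092], 'width': -0.245}
h 125.47233638388197 perp 553.4427542206056
```

```bash
python3 -m jog '[[[0.007,0,0,0.0165,-0.003,0.007,1],[0,0,0,0.016,0,-0.015,1],[0,0,0,0.016,0,-0.015,1],[0,0,0,0.0145,0,-0.008,1],[0,0,0,0.0145,0,-0.008,1],[0,0,0,0.0145,0,-0.0045,1],[0,0,0,0.0145,0,-0.0045,1]]]'; python3 -m jog '[[[0,0,0,0.0195,0,0,1],[0,0,0,0.0165,0,0.005,1],[0,0,0,0.0155,0,0.007,1],[0,0,0,0.0135,0,0.01,1],[0,0,0,0.013,0,0.004,1],[0,0,0,0.013,0,0.0,1],[0,0,0,0.013,0,0.0,1]]]'; python3 -c "
from h import *
s=st(); P=s['position']; print('h',(P[0]-493)*.353+(255-P[1])*.936,'perp',P[0]*.936+P[1]*.353)
im=grab('wrist','w7')[0]
b=grab('side','s7')[0]
cv2.imwrite('pics/v7.png',np.hstack([cv2.resize(im[:,100:400],(400,500)),cv2.resize(b[150:300,100:220],(400,500),interpolation=cv2.INTER_CUBIC)])[:,:,::-1])"
```

```text
time: 13.62
position: [497.5, 237.3, 268.8]
ee_rot: [-3.14, 0.0, 1.934]
contact_force: [0.8, 0.2, -0.4]
width: 0.1
time: 14.5
position: [460.8, 334.6, 242.9]
ee_rot: [-3.141, -0.0, 1.934]
contact_force: [-0.7, 0.3, 0.1]
width: 0.2
{'time': 14.5, 'joint_positions': [-0.081, 0.49, -0.853, 1.675, 0.397, 1.16, -0.675], 'position': [460.782, 334.647, 242.906], 'ee_rot': [-3.141, -0.0, 1.934], 'contact_force': [-0.721, 0.312, 0.056], 'width': 0.159}
h -85.92237287372498 perp 549.4224224553993
```

View pics/v7.png

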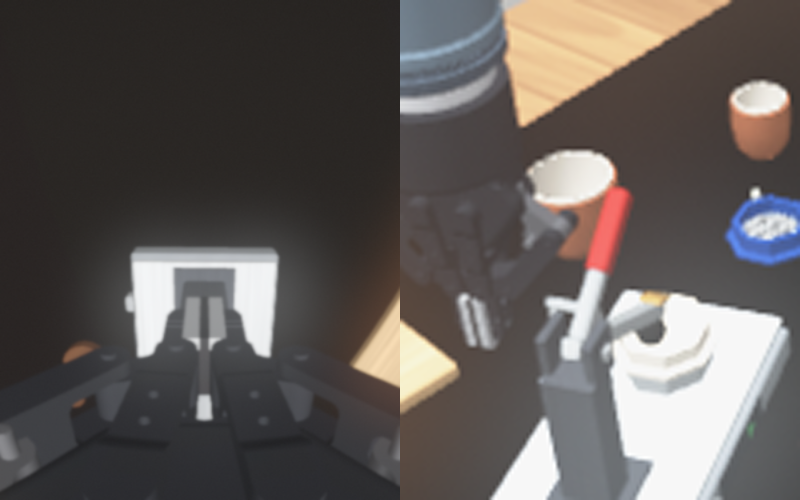

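```bash
cat >> h.py <<'E'
def hz():
    s=observe(); P=s['position']; print('t',s['time'],'h',round((P[0]-493)*.353+(255-P[1])*.936,1),'perp',round(P[0]*.936+P[1]*.353,1),'z',round(P[2],1),'F',np.round(s['contact_force'],1),'w',round(s['width'],1))
def phi(name='side'):
    im,p=grab(name); h=cv2.cvtColor(im,cv2.COLOR_RGB2HSV)
    m=cv2.inRange(h,(0,150,80),(6,255,255))|cv2.inRange(h,(174,150,80),(180,255,255))
    z=np.zeros_like(m); z[150:290,90:210]=m[150:290,90:210]
    if not z.any(): print('no red');return
    n,l,s_,c=cv2.connectedComponentsWithStats(z); k=1+np.argmax(s_[1:,4]); cen=c[k]
    best=min((np.hypot(*(np.array(proj(p,[493-80*np.cos(f)*-.353,255-80*np.cos(f)*.936,185+80*np.sin(f)]))-cen)),f) for f in np.arange(.4,3.2,.02))
    print('red px',cen.round(1),'area',s_[k,4],'phi',round(best[1],2),'q',round(best[1]-.626,2),'miss px',round(best[0],1))
E
python3 -m jog '[[[0,0,0,0,0,-0.045,1],[0,0,0,0,0,-0.045,1],[0,0,0,-0.051,0,0,1],[0,0,0,-0.05,0,0,1],[0,0,0,-0.05,0,0,1],[0,0,0,-0.05,0,0,1],[0,0,0,0,0,0.058,1],[0,0,0,0,0,0.058,1]]]'; python3 -m jog '[[[0,0,0,0,0.001,0,1]]]'; python3 -c "
from h import *
hz();phi()"
```

```text
time: 15.6
position: [533.4, 144.4, 216.0]
ee_rot: [3.141, 0.001, 1.931]
contact_force: [0.9, 0.5, -0.1]
width: -0.0
time: 15.72
position: [530.5, 144.3, 213.5]
ee_rot: [-3.132, -0.0, 1.933]
contact_force: [-0.1, 0.3, 1.4]
width: -0.0
t 15.725 h 116.9 perp 547.5 z 213.5 F [-0.1  0.3  1.4] w -0.0
red px [164. 215.] area 51 phi 0.66 q 0.03 miss px 4.5
```

```bash
R='python3 -c "from h import *;hz();phi()"'; python3 -m jog '[[[0,0,0,0.014,0.0025,0,1],[0,0,0,0,0,0,1]]]' >/dev/null; eval $R; python3 -m jog '[[[0,0,0,0.008,0,-0.004,1],[0,0,0,0.008,0,-0.006,1]]]'>/dev/null; eval $R; python3 -m jog '[[[0,0,0,0.008,0,-0.008,1],[0,0,0,0.008,0,-0.008,1]]]'>/dev/null; eval $R
```

```text
t 16.025 h 99.6 perp 554.9 z 219.3 F [0.3 0.2 0.2] w -0.5
red px [164.  215.1] area 51 phi 0.66 q 0.03 miss px 4.4
t 16.325 h 91.3 perp 553.4 z 227.1 F [  5.3 -12.7   2.9] w -0.1
red px [163.8 215.4] area 49 phi 0.66 q 0.03 miss px 4.0
t 16.625 h 69.1 perp 553.2 z 243.6 F [ 0.   0.8 -0.5] w -0.1
red px [164.  214.8] area 55 phi 0.68 q 0.05 miss px 4.7
```

```bash
R='python3 -c "from h import *;hz();phi()"'; python3 -m jog '[[[0,0,0,0,0,-0.03,1],[0,0,0,-0.045,-0.003,0,1],[0,0,0,0,0,0.055,1],[0,0,0,0,0,0.022,1],[0,0,0,0,0,0,1]]]' >/dev/null; eval $R; python3 -m jog '[[[0,0,0,0.012,0,0,1],[0,0,0,0.008,0,0,1],[0,0,0,0.008,0,-0.006,1],[0,0,0,0,0,0,1]]]'>/dev/null; eval $R; python3 -m jog '[[[0,0,0,0.008,0,-0.007,1],[0,0,0,0.008,0,-0.007,1]]]'>/dev/null; eval $R
```

```text
t 17.3 h 114.3 perp 549.0 z 194.5 F [0.5 0.5 0.2] w -0.2
red px [164.7 217.2] area 36 phi 0.58 q -0.05 miss px 3.2
t 17.85 h 99.1 perp 551.3 z 204.3 F [  6.1 -29.2  13.6] w -0.2
red px [163.2 215.7] area 56 phi 0.68 q 0.05 miss px 3.4
t 18.15 h 85.9 perp 551.5 z 219.0 F [  3.8 -35.3  25.3] w 0.0
red px [158.3 216.9] area 158 phi 0.9 q 0.27 miss px 0.7
```

```bash
R='python3 -c "from h import *;hz();phi()"'; python3 -m jog '[[[0,0,0,0.006,0,-0.009,1],[0,0,0,0.008,0,-0.009,1],[0,0,0,0.009,0,-0.007,1]]]'>/dev/null; eval $R; python3 -m jog '[[[0,0,0,0.01,0,-0.006,1],[0,0,0,0.01,0,-0.005,1]]]'>/dev/null; eval $R;  python3 -m jog '[[[0,0,0,0.01,0,-0.004,1],[0,0,0,0.01,0,-0.002,1]]]'>/dev/null; eval $R
```

```text
t 18.575 h 49.6 perp 551.3 z 242.3 F [ 3.6 -4.6 -3.7] w 0.0
red px [151.5 219. ] area 147 phi 1.28 q 0.65 miss px 1.3
t 18.875 h 28.7 perp 549.9 z 252.1 F [ 1.6 -4.  -3.9] w 0.0
red px [147.4 220.5] area 106 phi 1.44 q 0.81 miss px 3.0
t 19.175 h 7.9 perp 549.8 z 257.8 F [ 1.2 -4.6 -2.9] w 0.2
red px [142.8 220.3] area 49 phi 1.52 q 0.89 miss px 6.7
```

```bash
R='python3 -c "from h import *;hz();phi()"'; python3 -m jog '[[[0,0,0,0.011,0,0.001,1],[0,0,0,0.011,0,0.003,1],[0,0,0,0.012,0,0.004,1]]]'>/dev/null; eval $R; python3 -m jog '[[[0,0,0,0.012,0,0.004,1]]]' >/dev/null; eval $R; python3 -m jog '[[[0,0,0,0.005,0,-0.06,1],[0,0,0,0,0,-0.06,1],[0,0,0,0,0,-0.04,0.5],[0,0,0,0,0,0,0],[0,0,0,0,0,0,0]]]'>/dev/null; eval $R; python3 -c "
from h import *; to(537,138,300,110.7)"
```

```text
t 19.6 h -27.9 perp 550.5 z 250.0 F [ 0.8 -1.   1.9] w -0.3
red px [135.6 233.9] area 39 phi 1.94 q 1.31 miss px 6.2
t 19.775 h -38.6 perp 549.8 z 245.4 F [ 0.9 -1.3 -0.6] w 0.3
red px [133.6 239.3] area 32 phi 2.08 q 1.45 miss px 6.0
t 20.45 h -43.2 perp 549.6 z 404.7 F [-0.8 -0.4  0.1] w 54.2
red px [128.3 281.8] area 27 phi 3.14 q 2.51 miss px 7.1
t 20.5 pos [476.  294.5 404.2] rpy [-179.8    0.   110.8] w 61.5 F [-0.3 -0.4  0.1] j [ 0.02  0.35 -0.89  1.45  0.27  1.47 -0.5 ]
  turn [-0.0035  0.0003  0.002 ] shift NOW-axes [-167.9    1.8  104.3] shift AFTER-turn [-167.9    1.8  104.2]
```

The clamp is open (handle swung to the stop). Next: hover over the cap and measure it.

```bash
cat >> h.py <<'E'
def octo(im,p,mask_fn,roi,z,name=''):
    "centre & size of the biggest blob's hull cast on plane z from the wrist"
    m=mask_fn(im); q=np.zeros_like(m);a,b,c,d=roi;q[c:d,a:b]=m[c:d,a:b]
    cs=cv2.findContours(q,cv2.RETR_EXTERNAL,cv2.CHAIN_APPROX_NONE)[0]; c=cv2.convexHull(max(cs,key=cv2.contourArea))
    W=np.array([plane(p,x,y,z,True)[:2] for x,y in c[:,0]],np.float32)
    M=cv2.moments(W.reshape(-1,1,2)); cen=np.array([M['m10'],M['m01']])/M['m00']
    print(name,'px',cv2.boundingRect(c),'centre',cen.round(1),'area-diam',round(2*np.sqrt(M['m00']/np.pi),1)); return cen
E
python3 -m jog '[[[-0.0035,0,0,-0.056,0,0,0],[0,0,0,-0.056,0.001,0,0],[0,0,0,-0.056,0.001,0,0],[0,0,0,0,0,0.06,0],[0,0,0,0,0,0.06,0],[0,0,0,0,0,0.06,0],[0,0,0,0,0,0,0],[0,0,0,0,0,0,0]]]'; python3 -c "
from h import *
to(537,138,73.5,110.7)
im,p=grab('wrist','w8')
h=cv2.cvtColor(im,cv2.COLOR_RGB2HSV); print('pred',np.round(proj(p,(537,138,94),True)))
u,v=map(int,proj(p,(537,138,94),True)); print(h[v,u],h[v-60,u-50:u+51:10].tolist(), h[v,u-90:u+91:15].tolist())
cv2.imwrite('pics/v8.png',cv2.resize(im,(800,600))[:,:,::-1])"
```

```text
time: 21.5
position: [539.2, 139.3, 227.4]
ee_rot: [3.138, -0.0, 1.934]
contact_force: [1.0, 0.4, 0.6]
width: 85.6
t 21.5 pos [539.2 139.3 227.4] rpy [179.8  -0.  110.8] w 85.6 F [1.  0.4 0.6] j [ 0.26  0.46 -0.79  1.73  0.36  1.1  -0.28]
  turn [ 0.0039 -0.0005  0.002 ] shift NOW-axes [ -0.5  -3.1 153.9] shift AFTER-turn [ -0.5  -2.5 153.9]
pred [249. 178.]
[ 24  11 239] [[100, 4, 218], [100, 4, 218], [100, 3, 220], [105, 2, 218], [100, 4, 217], [105, 2, 216], [105, 2, 214], [105, 2, 216], [105, 2, 213], [100, 4, 215], [105, 2, 212]] [[6, 27, 47], [8, 17, 59], [10, 10, 77], [90, 2, 218], [24, 11, 238], [27, 11, 238], [24, 11, 239], [25, 12, 239], [24, 11, 238], [90, 1, 214], [23, 12, 88], [23, 15, 68], [10, 14, 53]]
```

View pics/v8.png

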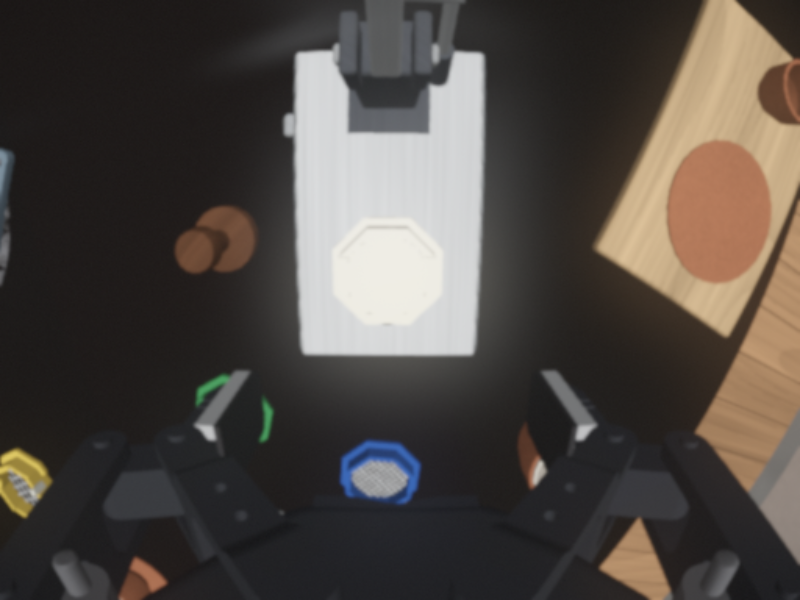

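The view shows the clamp fully back and the cap's top face spanning cols 333–443, rows 232–324 (800 scale), centre about (388,278).

```bash
python3 -c "
from h import *
p=optics.camera_params('wrist')
print([plane(p,u/1.5625,v/1.5625,94,True).round(1).tolist() for u,v in((388,278),(388,232),(388,324),(333,278),(443,278))])
to(537,138,73.5,110.7)"
```

```text
[[537.2, 138.2, 94.0], [526.2, 167.4, 94.0], [548.7, 107.6, 94.0], [502.3, 125.0, 94.0], [571.9, 151.4, 94.0]]
t 21.55 pos [539.8 139.6 228.1] rpy [179.7  -0.  110.8] w 85.2 F [0.8 0.5 0.6] j [ 0.26  0.46 -0.79  1.73  0.36  1.1  -0.28]
  turn [ 0.0057 -0.      0.002 ] shift NOW-axes [ -0.5  -4.1 154.6] shift AFTER-turn [ -0.5  -3.2 154.6]
```

```bash
python3 -m jog '[[[0.005,0,0,-0.0005,-0.0032,0.05,0],[0,0,0,0,0,0.05,0],[0,0,0,0,0,0.04,0],[0,0,0,0,0,0,0],[0,0,0,0,0,0,0]]]'; python3 -c "
from h import *
to(537,138,73.5,110.7)"
```

```text
time: 22.18
position: [537.6, 137.9, 88.5]
ee_rot: [3.14, 0.0, 1.934]
contact_force: [0.2, 0.6, -0.1]
width: 85.5
t 22.175 pos [537.6 137.9  88.5] rpy [179.9   0.  110.8] w 85.5 F [ 0.2  0.6 -0.1] j [ 0.18  0.63 -0.69  1.85  0.52  0.85 -0.41]
  turn [0.0015 0.0003 0.0015] shift NOW-axes [ 0.3 -0.5 15. ] shift AFTER-turn [ 0.3 -0.5 15. ]
```

```bash
python3 -m jog '[[[0,0,0,0,0,0.014,0],[0,0,0,0,0,0,0.4],[0,0,0,0,0,0,0.4],[0,0,0,0,0,0,0.4],[0,0,0,0,0,0,0.4]]]' 40;  python3 -c "
from h import *
to(537,138,73.5,110.7)"; python3 -m jog '[[[0,0,0,0,0,-0.015,0.4],[0,0,0,0,0,-0.03,0.4],[0,0,0,0,0,-0.05,0.4],[0,0,0,0,0,-0.05,0.4],[0,0,0,0,0,0,0.4]]]'; python3 -c "
from h import *
to(420,-230,150,110.7)"
```

```text
time: 22.8
position: [535.5, 137.0, 71.9]
ee_rot: [-3.139, -0.0, 1.934]
contact_force: [-0.0, 0.2, -0.4]
width: 51.5
t 22.8 pos [535.5 137.   71.9] rpy [-179.9   -0.   110.8] w 51.5 F [-0.   0.2 -0.4] j [ 0.17  0.65 -0.67  1.86  0.54  0.82 -0.42]
  turn [-0.0025 -0.      0.0018] shift NOW-axes [ 0.4  1.7 -1.6] shift AFTER-turn [ 0.4  1.8 -1.6]
time: 23.42
position: [538.4, 138.6, 221.7]
ee_rot: [3.136, 0.001, 1.934]
contact_force: [-0.6, -0.4, -0.3]
width: 51.4
t 23.425 pos [538.4 138.6 221.7] rpy [1.797e+02 1.000e-01 1.108e+02] w 51.4 F [-0.6 -0.4 -0.3] j [ 0.27  0.47 -0.79  1.74  0.37  1.09 -0.29]
  turn [0.0055 0.001  0.002 ] shift NOW-axes [-302.4 -242.    70.6] shift AFTER-turn [-302.9 -241.    71.7]
```

The grip closed above the cap (51 mm = commanded), so the fingertips sit higher than the reading suggests. I'll measure that by touching the cap top gently with shut fingers.

```bash
R='python3 -c "from h import *;hz()"'; python3 -m jog '[[[0.005,0,0,0,0,0.05,1],[0,0,0,0,0,0.05,1],[0,0,0,0,0,0.016,1],[0,0,0,0,0,0,1],[0,0,0,0,0,0,1]]]' 40 >/dev/null; eval $R; python3 -m jog '[[[0,0,0,0,0,0.005,1],[0,0,0,0,0,0,1]]]'>/dev/null; eval $R; python3 -m jog '[[[0,0,0,0,0,0.004,1],[0,0,0,0,0,0,1]]]'>/dev/null; eval $R
```

```text
t 24.05 h 125.3 perp 550.7 z 102.5 F [ 0.1 -0.2 -0.1] w -0.0
t 24.3 h 125.6 perp 549.4 z 96.1 F [-0.   0.2 -0.1] w 0.2
t 24.55 h 125.6 perp 548.9 z 91.4 F [ 0.9  0.  -0.1] w 0.4
```

```bash
R='python3 -c "from h import *;hz()"'; for i in 1 2 3; do python3 -m jog '[[[0,0,0,0,0,0.004,1],[0,0,0,0,0,0,1]]]'>/dev/null; eval $R; done
```

```text
t 24.8 h 125.5 perp 548.8 z 87.3 F [-0.2  0.5 -0.5] w -0.1
t 25.05 h 125.5 perp 548.8 z 83.4 F [0.1 0.2 0.3] w -0.1
t 25.3 h 125.5 perp 548.8 z 79.4 F [-0.5 -0.3  0.3] w 0.1
```

```bash
R='python3 -c "from h import *;hz()"'; for i in 1 2 3 4; do python3 -m jog '[[[0,0,0,0,0,0.003,1],[0,0,0,0,0,0,1]]]'>/dev/null; eval $R; done
```

```text
t 25.55 h 125.5 perp 548.8 z 76.5 F [-0.   0.  -0.4] w 0.1
t 25.8 h 125.5 perp 548.8 z 73.4 F [ 0.6 -0.2 -0.5] w 0.2
t 26.05 h 125.5 perp 548.8 z 70.4 F [ 0.8 -0.2 -0.3] w 0.1
t 26.3 h 125.5 perp 548.7 z 67.4 F [-0.  -0.1 -0.9] w -0.3
```

```bash
python3 -c "
from h import *
im=grab('wrist','w9')[0]; b=grab('side','s9')[0]
cv2.imwrite('pics/v9.png',np.hstack([cv2.resize(im[60:360,100:400],(400,500)),cv2.resize(b[180:310,110:230],(400,500),interpolation=cv2.INTER_CUBIC)])[:,:,::-1])"
```

```text
(no output)
```

View pics/v9.png

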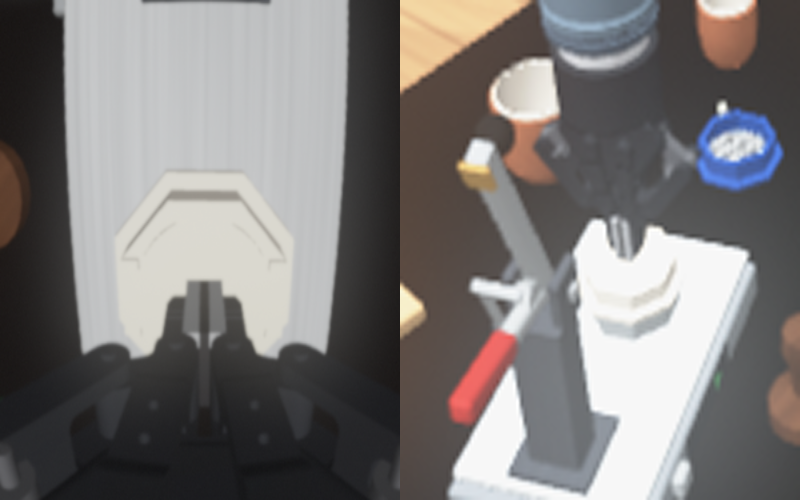

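The fingertips are still just above the cap, at crop (620,255) in the side view. The handle is back. Continuing down until it touches.

```bash
R='python3 -c "from h import *;hz()"'; for i in 1 2 3 4 5; do python3 -m jog '[[[0,0,0,0,0,0.002,1],[0,0,0,0,0,0,1]]]'>/dev/null; eval $R; done
```

```text
t 26.65 h 125.5 perp 548.8 z 65.6 F [-0.6  0.4  0. ] w -0.1
t 26.9 h 125.5 perp 549.2 z 64.4 F [-2.2 -0.8  7.7] w 0.1
t 27.15 h 125.6 perp 549.3 z 64.3 F [-8.  -4.2 27.4] w 0.0
t 27.4 h 125.6 perp 549.4 z 64.1 F [-14.   -7.3  46.2] w 0.2
t 27.65 h 125.7 perp 549.5 z 64.0 F [-20.1 -11.2  66.1] w -0.4
```

Contact comes at reading z = 64.5 where the cap top is at 94, so the tips sit 29.5 mm short of the reported TCP. From here I subtract 29.5 from z targets. Re-gripping the cap.

```bash
python3 -m jog '[[[0,0,0,0,0,-0.05,1],[0,0,0,0,0,0,0],[0,0,0,0,0,0,0],[0,0,0,0,0,0,0],[0,0,0,0,0,0,0]]]' 40; python3 -c "
from h import *
to(537.2,138.2,44,110.7)"
```

```text
time: 28.28
position: [534.6, 136.7, 106.8]
ee_rot: [-3.132, -0.0, 1.934]
contact_force: [0.3, 0.3, 0.5]
width: 72.3
t 28.275 pos [534.6 136.7 106.8] rpy [-179.5   -0.   110.8] w 72.3 F [0.3 0.3 0.5] j [ 0.2   0.61 -0.71  1.84  0.5   0.89 -0.39]
  turn [-0.0095 -0.0004  0.0019] shift NOW-axes [ 0.5  3.6 62.7] shift AFTER-turn [ 0.5  3.  62.8]
```

```bash
python3 -m jog '[[[-0.009,0,0.002,0.0005,0.003,0,0],[0,0,0,0,0,0.03,0],[0,0,0,0,0,0.02,0],[0,0,0,0,0,0.0125,0],[0,0,0,0,0,0,0]]]'; python3 -c "
from h import *
to(537.2,138.2,44,110.7)"; python3 -m jog '[[[0,0,0,0,0,0,0.4],[0,0,0,0,0,0,0.4],[0,0,0,0,0,0,0.4],[0,0,0,0,0,0,0.4]]]' 40
```

```text
time: 28.9
position: [537.3, 138.4, 44.4]
ee_rot: [-3.141, -0.0, 1.932]
contact_force: [0.2, 0.2, 0.1]
width: 85.3
t 28.9 pos [537.3 138.4  44.4] rpy [-180.    -0.   110.7] w 85.3 F [0.2 0.2 0.1] j [ 0.15  0.7  -0.65  1.87  0.58  0.78 -0.45]
  turn [-0.0004 -0.0003 -0.    ] shift NOW-axes [-0.1 -0.2  0.4] shift AFTER-turn [-0.1 -0.2  0.4]
time: 29.4
position: [536.0, 137.6, 45.8]
ee_rot: [-3.139, 0.001, 1.932]
contact_force: [-5.8, -2.0, 6.6]
width: 65.0
```

```bash
python3 -m jog '[[[0,0,0,0,0,-0.015,0.4],[0,0,0,0,0,-0.03,0.4],[0,0,0,0,0,-0.05,0.4],[0,0,0,0,0,-0.03,0.4],[0,0,0,0,0,0,0.4]]]'; python3 -c "
from h import *
to(420,-230,168,110.7)"
```

```text
time: 30.02
position: [540.2, 139.3, 173.7]
ee_rot: [3.133, 0.001, 1.932]
contact_force: [0.5, -0.2, -2.0]
width: 64.6
t 30.025 pos [540.2 139.3 173.7] rpy [1.795e+02 1.000e-01 1.107e+02] w 64.6 F [ 0.5 -0.2 -2. ] j [ 0.24  0.52 -0.77  1.79  0.43  1.   -0.33]
  turn [ 0.0081  0.0009 -0.0004] shift NOW-axes [-303.1 -242.9    4. ] shift AFTER-turn [-303.  -243.     5.7]
```

```bash
python3 -m jog '[[[0.008,0,0,-0.0433,-0.0347,0,0.4],[0,0,0,-0.0433,-0.0347,0,0.4],[0,0,0,-0.0433,-0.0347,0,0.4],[0,0,0,-0.0433,-0.0347,0,0.4],[0,0,0,-0.0433,-0.0347,0,0.4],[0,0,0,-0.0433,-0.0347,0,0.4],[0,0,0,-0.0433,-0.0347,0,0.4],[0,0,0,0,0,0,0.4]]]';  python3 -c "
from h import *
to(420,-230,-20,110.7)"
```

```text
time: 31.02
position: [415.0, -235.7, 170.6]
ee_rot: [-3.132, 0.0, 1.923]
contact_force: [-0.8, 0.7, -1.6]
width: 64.8
t 31.025 pos [ 415.  -235.7  170.6] rpy [-179.5    0.   110.2] w 64.8 F [-0.8  0.7 -1.6] j [ 1.02  0.38 -0.73  1.98  0.33  0.91  0.47]
  turn [-0.0091  0.0003 -0.0088] shift NOW-axes [  3.7   8.4 190.6] shift AFTER-turn [  3.6   6.7 190.6]
```

```bash
python3 -m jog '[[[-0.009,0,-0.009,0,0,0.05,0.4],[0,0,0,0,0,0.05,0.4],[0,0,0,0,0,0.05,0.4],[0,0,0,0,0,0.03,0.4],[0,0,0,0,0,0.007,0.4],[0,0,0,0,0,0,0.4]]]';  python3 -m jog '[[[0,0,0,0,0,0.003,0.4],[0,0,0,0,0,0,0.4]]]'
```

```text
time: 31.78
position: [418.1, -230.4, -15.1]
ee_rot: [3.139, -0.0, 1.942]
contact_force: [0.2, 0.0, -1.6]
width: 64.9
time: 32.02
position: [418.1, -231.4, -17.7]
ee_rot: [3.138, 0.001, 1.941]
contact_force: [-0.2, -0.2, -2.0]
width: 64.7
```

```bash
python3 -m jog '[[[0,0,0,0,0,0.002,0.4],[0,0,0,0,0,0,0.4]]]';  python3 -m jog '[[[0,0,0,0,0,0.001,0.4],[0,0,0,0,0,0,0.4]]]'; python3 -m jog '[[[0,0,0,0,0,0,0.2],[0,0,0,0,0,0,0],[0,0,0,0,0,0,0],[0,0,0,0,0,-0.04,0],[0,0,0,0,0,-0.06,0],[0,0,0,0,0,-0.06,0],[0,0,0,0,0,-0.04,0],[0,0,0,0,0,0,0]]]'; python3 -c "
from h import *
to(601.4,-73,100,150)"
```

```text
time: 32.28
position: [418.0, -231.4, -20.1]
ee_rot: [3.139, 0.001, 1.941]
contact_force: [0.4, 0.8, 1.6]
width: 65.1
time: 32.52
position: [418.0, -231.5, -20.2]
ee_rot: [3.14, 0.002, 1.941]
contact_force: [-4.0, 1.1, 17.4]
width: 65.0
time: 33.52
position: [419.1, -232.2, 181.2]
ee_rot: [3.136, 0.005, 1.94]
contact_force: [0.3, 0.5, -0.3]
width: 85.0
t 33.525 pos [ 419.1 -232.2  181.2] rpy [179.7   0.3 111.2] w 85.0 F [ 0.3  0.5 -0.3] j [ 1.05  0.37 -0.77  1.97  0.32  0.92  0.49]
  turn [ 0.0034  0.0066 -0.6777] shift NOW-axes [ 83.  227.1  82. ] shift AFTER-turn [-78.3 229.1  81.2]
```

```bash
python3 -m jog '[[[0.003,0.005,0.008,0.0433,0.0347,-0.004,0],[0,0,0,0.0433,0.0347,-0.004,0],[0,0,0,0.0433,0.0347,-0.004,0],[0,0,0,0.0433,0.0347,-0.004,0],[0,0,0,0.0433,0.0347,-0.004,0],[0,0,0,0.0433,0.0347,-0.004,0],[0,0,0,0.0433,0.0347,-0.004,0],[0,0,0,0,0,0,0]]]';  python3 -m jog '[[[0,0,0,0,0,0,0],[0,0,0,0,0,0,0]]]'; python3 -c "
from h import *
to(537.2,138.2,200,110.7)
im,p=grab('wrist','w10')
u,v=map(int,proj(p,(537.2,138.2,72),True)); print(u,v,'pred')
b=grab('side','s10')[0]
cv2.imwrite('pics/v10.png',cv2.resize(im[v-56:v+56,u-75:u+75],(800,597),interpolation=cv2.INTER_CUBIC)[:,:,::-1])"
```

```text
time: 34.52
position: [535.9, 144.2, 206.9]
ee_rot: [-3.141, -0.009, 1.941]
contact_force: [0.2, 0.5, 0.0]
width: 84.9
time: 34.78
position: [536.2, 136.3, 206.8]
ee_rot: [-3.139, -0.004, 1.931]
contact_force: [-0.8, 0.0, 0.6]
width: 85.3
t 34.775 pos [536.2 136.3 206.8] rpy [-179.8   -0.2  110.6] w 85.3 F [-0.8  0.   0.6] j [ 0.29  0.49 -0.82  1.75  0.4   1.07 -0.31]
  turn [-0.0027 -0.0043 -0.0015] shift NOW-axes [1.4 1.6 6.8] shift AFTER-turn [1.4 1.6 6.8]
253 176 pred
```

View pics/v10.png

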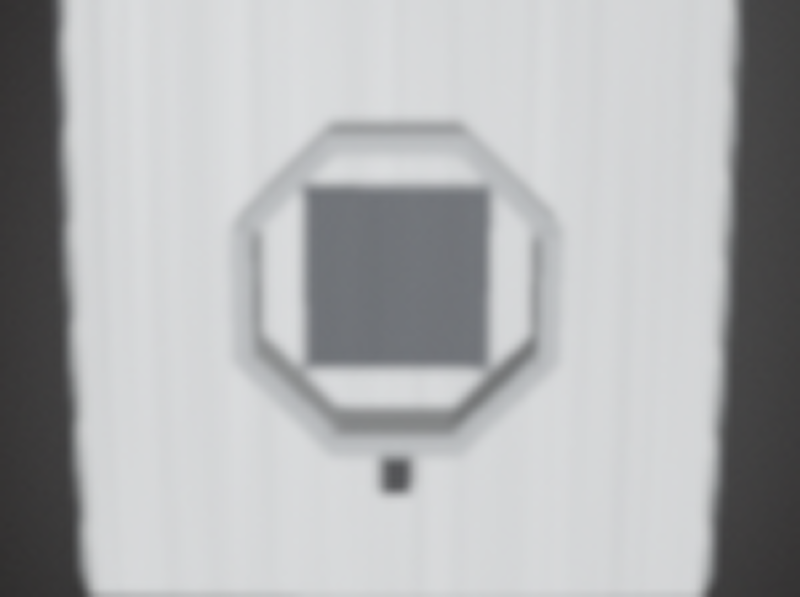

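The picture shows the empty pan: rim cols 235–558, rows 135–452 (crop), centre (396.5,293), black key at (396,475) below it.

```bash
python3 -c "
from h import *
p=optics.camera_params('wrist')
f=lambda x,y,z:plane(p,178+x/5.333-.4,120+y/5.333-.4,z,True).round(1)
c=f(396.5,293,72);k=f(396,475,79);print(c,'key',k,'yaw',np.degrees(np.arctan2(*(c-k)[[1,0]])),np.hypot(*(c-k)[:2]))
print(f(235,293,72),f(558,293,72),f(396.5,135,72),f(396.5,452,72))
to(601.4,-73,180,150)"
```

```text
[535.1 140.   72. ] key [547.6 106.7  79. ] yaw 110.57489871660391 35.56880655855633
[505.1 128.7  72. ] [565.1 151.4  72. ] [524.1 169.4  72. ] [546.7 109.1  72. ]
t 34.875 pos [536.5 136.7 207.4] rpy [-179.9   -0.3  110.6] w 85.4 F [-0.5  0.2 -0.2] j [ 0.29  0.49 -0.82  1.75  0.4   1.07 -0.31]
  turn [-1.000e-04 -4.800e-03 -6.873e-01] shift NOW-axes [-219.2  -13.1   26.4] shift AFTER-turn [-161.  -149.1   27.4]
```

```bash
python3 -m jog '[[[0,0,-0.172,0,0,0,0],[0,0,-0.172,0,0,0,0],[0,0,-0.172,0,0,0,0],[0,0,-0.171,0,0,0,0],[0,0,0,-0.054,-0.050,0,0],[0,0,0,-0.054,-0.050,0,0],[0,0,0,-0.053,-0.049,0,0]]]'; python3 -m jog '[[[0,-0.004,0,0,0,0.042,0],[0,0,0,0,0,0,0],[0,0,0,0,0,0,0],[0,0,0,0,0,0,0]]]'; cat >> h.py <<'E'
def sieve(col,z0=0,save=None,roi=(150,360,60,330)):
    "wrist view: sieve centre from colour hull at rim height, key from white blob near the rim"
    im,p=grab('wrist',save); h=cv2.cvtColor(im,cv2.COLOR_RGB2HSV); lo,hi=HS[col]
    m=cv2.inRange(h,(lo,110,50),(hi,255,255)); q=np.zeros_like(m); a,b,c,d=roi; q[c:d,a:b]=m[c:d,a:b]
    n,l,s,_=cv2.connectedComponentsWithStats(q); k=1+np.argmax(s[1:,4]); q=(l==k).astype(np.uint8)
    cs,hi_=cv2.findContours(q,cv2.RETR_CCOMP,cv2.CHAIN_APPROX_NONE)
    holes=[c for c,hh in zip(cs,hi_[0]) if hh[3]>=0]; inn=cv2.convexHull(max(holes,key=cv2.contourArea))
    out=cv2.convexHull(max(cs,key=cv2.contourArea))
    W=lambda c,z:np.array([plane(p,x,y,z,True)[:2] for x,y in c[:,0]],np.float32).reshape(-1,1,2)
    def cen(A): M=cv2.moments(A); return np.array([M['m10'],M['m01']])/M['m00'],M['m00']
    co,ao=cen(W(out,10)); 
    w=cv2.inRange(h,(0,0,140),(180,80,255)); ring=cv2.dilate(cv2.fillPoly(np.zeros_like(q),[out],1),np.ones((21,21)))-cv2.erode(cv2.fillPoly(np.zeros_like(q),[out],1),np.ones((5,5)))
    w&=ring*255; n,l,s,c=cv2.connectedComponentsWithStats(w)
    print('bbox',cv2.boundingRect(out),'hull@flange',co.round(1),'d',round(np.sqrt(ao*1.2071)*1.0/1.1,1),'eqd',round(2*np.sqrt(ao/np.pi),1))
    for i in range(1,n):
        if s[i,4]>5:
            K=plane(p,*c[i],z0+34,True)[:2]; d=K-co; print('  white',c[i].round(1),s[i,4],K.round(1),'r',round(np.hypot(*d),1),'ang',round(np.degrees(np.arctan2(d[1],d[0])),1))
    return im,p,out
E
python3 -c "
from h import *
to(601.4,-73,165,150)
im,p,o=sieve('blue',0,'w11')
x,y,w,h=cv2.boundingRect(o); print(x,y)
cv2.imwrite('pics/v11.png',cv2.resize(im[y-20:y+90,x-25:x+110],(800,652))[:600,:,::-1])"
```

```text
time: 35.75
position: [592.6, -43.8, 206.9]
ee_rot: [3.139, -0.004, 2.619]
contact_force: [0.8, -1.1, 0.1]
width: 85.4
time: 36.25
position: [593.2, -39.4, 166.6]
ee_rot: [3.138, 0.002, 2.621]
contact_force: [0.6, 0.5, 0.5]
width: 85.9
t 36.25 pos [593.2 -39.4 166.6] rpy [1.798e+02 1.000e-01 1.502e+02] w 85.9 F [0.6 0.5 0.5] j [ 0.62  0.66 -0.91  1.69  0.57  1.09  0.59]
  turn [0.0038 0.0016 0.0033] shift NOW-axes [-23.8 -25.1   1.5] shift AFTER-turn [-23.9 -25.    1.6]
bbox (196, 161, 70, 69) hull@flange [605.2 -74. ] d 73.4 eqd 82.9
  white [230.  232.3] 48 [636. -91.] r 35.3 ang -28.9
196 161
```

```bash
python3 -m jog '[[[0.003,0,0,-0.024,-0.025,0,0],[0,0,0,0,0,0,0],[0,0,0,0,0,0,0],[0,0,0,0,0,0,0]]]';python3 -c "
from h import *
to(601.4,-73,165,150)
im,p,o=sieve('blue',0,'w12')
x,y,w,h=cv2.boundingRect(o); print(x,y)
cv2.imwrite('pics/v12.png',cv2.resize(im[y-15:y+85,x-25:x+108],(798,600),interpolation=cv2.INTER_CUBIC)[:,:,::-1])"
```

```text
time: 36.8
position: [600.6, -72.8, 165.2]
ee_rot: [3.141, -0.0, 2.622]
contact_force: [-0.8, 0.6, 0.2]
width: 84.9
t 36.8 pos [600.6 -72.8 165.2] rpy [180.   -0.  150.2] w 84.9 F [-0.8  0.6  0.2] j [ 0.66  0.67 -0.9   1.66  0.58  1.1   0.64]
  turn [ 0.0001 -0.0003  0.0036] shift NOW-axes [-0.8  0.2  0.2] shift AFTER-turn [-0.8  0.2  0.2]
bbox (217, 141, 73, 70) hull@flange [604.9 -73.7] d 73.3 eqd 82.8
  white [253.  213.5] 52 [635.9 -91.2] r 35.5 ang -29.4
217 141
```

View pics/v12.png

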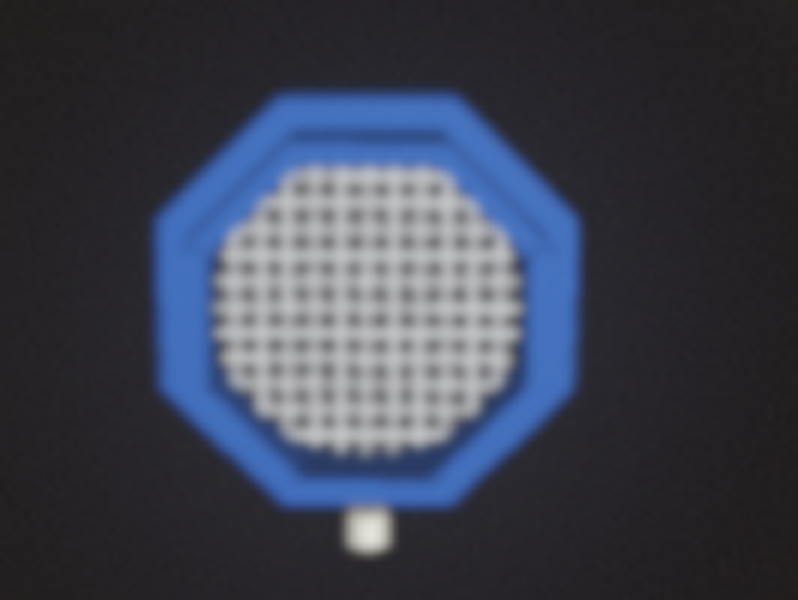

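Blue sieve: outer cols 157–580, top flange edge row 92, rim bottom row 507, key at (369,530). The key is on the centre column, so the tool yaw matches.

```bash
python3 -c "
from h import *
p=optics.camera_params('wrist'); s=observe(); R=Ro.from_euler('xyz',s['ee_rot']).as_matrix(); 
f=lambda x,y,z:plane(p,192+x/6-.4,126+y/6-.4,z,True)
T=lambda X:(R.T@(X-s['position'])).round(1)[:2]
print('flange',T(f(368.5,92,12)),'-39;','rim',T(f(368.5,507,30)),'+33; key',T(f(369,530,35)),'+36')
print('LR flange12',T(f(157,300,12)),T(f(580,300,12)), 'inner far edge',T(f(368.5,478,30)),'+28.5; near inner',T(f(368.5,130,30)))
"
```

```text
flange [36.   1.5] -39; rim [-37.3   1.5] +33; key [-39.9   1.6] +36
LR flange12 [ -2.8 -38. ] [-2.7 41. ] inner far edge [-31.7   1.5] +28.5; near inner [31.2  1.5]
```

```bash
python3 -m jog '[[[0,0,0,-0.0036,0.0015,0.06,0],[0,0,0,0,0,0.06,0],[0,0,0,0,0,0.04,0],[0,0,0,0,0,0.018,0],[0,0,0,0,0,0.006,0],[0,0,0,0,0,0,0],[0,0,0,0,0,0,0]]]';python3 -c "
from h import *
to(599.4,-75.6,-20,150.2)"; python3 -m jog '[[[0,0,0,0,0,0,0.4],[0,0,0,0,0,0,0.4],[0,0,0,0,0,0,0.4],[0,0,0,0,0,0,0.4]]]' 40;python3 -m jog '[[[0,0,0,0,0,-0.03,0.4],[0,0,0,0,0,-0.06,0.4],[0,0,0,0,0,-0.06,0.4],[0,0,0,0,0,0,0.4]]]'; python3 -c "
from h import *
to(535.2,139.9,130,110.6)"
```

```text
time: 37.72
position: [605.7, -74.7, -17.7]
ee_rot: [3.141, 0.002, 2.62]
contact_force: [-0.3, -0.8, -0.6]
width: 85.4
t 37.725 pos [605.7 -74.7 -17.7] rpy [1.800e+02 1.000e-01 1.501e+02] w 85.4 F [-0.3 -0.8 -0.6] j [ 0.55  0.91 -0.73  1.73  0.79  0.83  0.5 ]
  turn [ 0.0006  0.0018 -0.0019] shift NOW-axes [ 5.  -4.   2.3] shift AFTER-turn [ 5.  -3.9  2.3]
time: 38.22
position: [605.2, -74.8, -18.0]
ee_rot: [-3.141, 0.001, 2.62]
contact_force: [-1.6, -0.4, 4.8]
width: 64.7
time: 38.72
position: [608.0, -74.1, 136.0]
ee_rot: [3.138, 0.008, 2.62]
contact_force: [1.2, 0.0, -2.8]
width: 64.8
t 38.725 pos [608.  -74.1 136. ] rpy [179.8   0.4 150.1] w 64.8 F [ 1.2  0.  -2.8] j [ 0.64  0.71 -0.88  1.67  0.62  1.05  0.62]
  turn [0.006  0.0062 0.6894] shift NOW-axes [169.9 149.2   5.2] shift AFTER-turn [225.9   7.1   6. ]
```

```bash
python3 -m jog '[[[0.006,0.006,0.172,0,0,0,0.4],[0,0,0.172,0,0,0,0.4],[0,0,0.172,0,0,0,0.4],[0,0,0.172,0,0,0,0.4],[0,0,0,0.05,0.001,0,0.4],[0,0,0,0.05,0.001,0,0.4],[0,0,0,0.05,0.001,0,0.4],[0,0,0,0.05,0.001,0,0.4]]]';python3 -m jog '[[[0,0,0,0,0,0,0.4],[0,0,0,0,0,0,0.4],[0,0,0,0,0,0,0.4]]]'; python3 -c "
from h import *
to(535.7,138.6,65,110.6)"
```

```text
time: 39.72
position: [536.2, 114.8, 130.1]
ee_rot: [-3.131, -0.002, 1.932]
contact_force: [1.5, 0.2, -0.1]
width: 64.8
time: 40.1
position: [537.9, 112.1, 130.5]
ee_rot: [-3.132, -0.001, 1.929]
contact_force: [-0.8, -0.6, -1.0]
width: 65.0
t 40.1 pos [537.9 112.1 130.5] rpy [-1.794e+02 -1.000e-01  1.105e+02] w 65.0 F [-0.8 -0.6 -1. ] j [ 0.28  0.58 -0.76  1.83  0.49  0.94 -0.34]
  turn [-0.01   -0.0009 -0.0009] shift NOW-axes [25.5  7.9 65.4] shift AFTER-turn [25.6  7.3 65.5]
```

```bash
python3 -m jog '[[[-0.01,0,0,0.0256,0.0073,0,0.4],[0,0,0,0,0,0.04,0.4],[0,0,0,0,0,0.025,0.4],[0,0,0,0,0,0,0.4],[0,0,0,0,0,0,0.4],[0,0,0,0,0,0,0.4]]]'; python3 -c "
from h import *
to(535.7,138.6,48,110.6)"
```

```text
time: 40.85
position: [536.5, 140.6, 67.2]
ee_rot: [3.138, -0.001, 1.931]
contact_force: [0.5, -0.5, -0.2]
width: 64.4
t 40.85 pos [536.5 140.6  67.2] rpy [ 1.798e+02 -1.000e-01  1.106e+02] w 64.4 F [ 0.5 -0.5 -0.2] j [ 0.18  0.67 -0.7   1.86  0.58  0.82 -0.46]
  turn [ 0.0031 -0.0013  0.0008] shift NOW-axes [-1.6 -1.5 19.2] shift AFTER-turn [-1.6 -1.4 19.2]
```

```bash
R='python3 -c "from h import *;to(535.7,138.6,48,110.6)"'; python3 -m jog '[[[0.003,-0.001,0,-0.0016,-0.0014,0.004,0.4],[0,0,0,0,0,0.003,0.4],[0,0,0,0,0,0,0.4]]]'>/dev/null; eval $R; python3 -m jog '[[[0,0,0,0,0,0.004,0.4],[0,0,0,0,0,0,0.4]]]'>/dev/null; eval $R; python3 -m jog '[[[0,0,0,0,0,0.003,0.4],[0,0,0,0,0,0,0.4]]]'>/dev/null; eval $R
```

```text
t 41.225 pos [534.5 138.4  58.8] rpy [-179.9   -0.   110.7] w 64.9 F [ 1.3  0.1 -2.1] j [ 0.18  0.68 -0.69  1.87  0.59  0.81 -0.46]
  turn [-0.0024 -0.0006  0.0015] shift NOW-axes [-0.3  1.2 10.8] shift AFTER-turn [-0.3  1.2 10.8]
t 41.475 pos [534.4 138.5  54.7] rpy [-179.9   -0.   110.7] w 64.8 F [ 0.9  0.  -1.2] j [ 0.18  0.69 -0.69  1.87  0.59  0.8  -0.46]
  turn [-0.0026 -0.0006  0.0016] shift NOW-axes [-0.3  1.3  6.7] shift AFTER-turn [-0.3  1.2  6.7]
t 41.725 pos [534.5 138.5  51.7] rpy [-179.9   -0.   110.7] w 64.7 F [-0.1 -0.7 -0.1] j [ 0.17  0.69 -0.68  1.87  0.6   0.8  -0.47]
  turn [-0.0024 -0.0006  0.0016] shift NOW-axes [-0.3  1.2  3.7] shift AFTER-turn [-0.3  1.2  3.7]
```

```bash
R='python3 -c "from h import *;to(535.7,138.6,48,110.6)"'; python3 -m jog '[[[0,0,0,0,0.001,0.002,0.4],[0,0,0,0,0,0,0.4]]]'>/dev/null; eval $R; python3 -m jog '[[[0,0,0,0,0,0.002,0.4],[0,0,0,0,0,0,0.4]]]'>/dev/null; eval $R;python3 -m jog '[[[0,0,0,0,0,0.001,0.4],[0,0,0,0,0,0,0.4]]]'>/dev/null; eval $R
```

```text
t 41.975 pos [535.5 138.6  49.8] rpy [-179.9   -0.   110.7] w 64.8 F [-0.6 -1.7 -2.2] j [ 0.17  0.7  -0.68  1.87  0.6   0.8  -0.47]
  turn [-0.0024 -0.0003  0.0013] shift NOW-axes [-0.1  0.2  1.8] shift AFTER-turn [-0.1  0.2  1.8]
t 42.225 pos [535.5 138.6  48. ] rpy [-179.9   -0.   110.7] w 65.2 F [-1.1 -1.6  0.6] j [ 0.17  0.7  -0.68  1.87  0.6   0.79 -0.47]
  turn [-0.0023 -0.0001  0.0013] shift NOW-axes [-0.1  0.2 -0. ] shift AFTER-turn [-0.1  0.2 -0. ]
t 42.475 pos [535.6 138.6  47.9] rpy [-179.9    0.   110.7] w 64.9 F [-4.1 -3.9 10.9] j [ 0.17  0.7  -0.68  1.87  0.6   0.79 -0.47]
  turn [-0.0023  0.0006  0.0013] shift NOW-axes [-0.   0.1 -0.1] shift AFTER-turn [-0.   0.1 -0.1]
```

Blue bottomed out exactly at the home reading. Release and go to green.

```bash
python3 -m jog '[[[0,0,0,0,0,0,0.2],[0,0,0,0,0,0,0],[0,0,0,0,0,0,0],[0,0,0,0,0,-0.04,0],[0,0,0,0,0,-0.06,0],[0,0,0,0,0,-0.06,0],[0,0,0,0,0,0,0],[0,0,0,0,0,0,0]]]' >/dev/null; python3 -c "
from h import *
sieve('blue',66)
to(442.5,-62.5,165,94.2)"
```

```text
bbox (217, 141, 73, 72) hull@flange [541.1 126.2] d 83.3 eqd 94.1
  white [253.  176.4] 3230 [534.  145.9] r 20.9 ang 109.9
t 43.525 pos [535.2 138.4 205.9] rpy [-179.8   -0.   110.7] w 85.5 F [0.1 0.4 0.1] j [ 0.28  0.5  -0.82  1.76  0.41  1.07 -0.32]
  turn [-0.0039  0.      0.2876] shift NOW-axes [-155.3 -157.5   41.4] shift AFTER-turn [-193.6 -107.1   40.9]
```

```bash
python3 -m jog '[[[-0.004,0,0.144,0,0,0,0],[0,0,0.144,0,0,0,0],[0,0,0,-0.0387,-0.0214,0.0,0],[0,0,0,-0.0387,-0.0214,0.0,0],[0,0,0,-0.0387,-0.0214,0.01,0],[0,0,0,-0.0387,-0.0214,0.015,0],[0,0,0,-0.0387,-0.0214,0.016,0],[0,0,0,0,0,0,0]]]' >/dev/null;python3 -m jog '[[[0,0,0,0,0,0,0],[0,0,0,0,0,0,0]]]' >/dev/null; cat >> h.py <<'E'
def sv(col,z0,save=None):
    "sieve pose in tool frame: flange/rim edges on the centre row/col of the colour hull and the white key"
    s=observe(); R=Ro.from_euler('xyz',s['ee_rot']).as_matrix(); im,p,o=sieve(col,z0,save)
    T=lambda u,v,z:(R.T@(plane(p,u,v,z0+z,True)-s['position']))[:2].round(1)
    x,y,w,h=cv2.boundingRect(o); u=x+(w-1)/2; v=y+(h-1)/2
    print('top flange x-39:',T(u,y-.5,12)-[39,0],'bottom rim x+33:',T(u,y+h-.5,30)+[33,0],'LR mean y',(T(x-.5,v,12)+T(x+w-.5,v,12))/2)
    hs=cv2.cvtColor(im,cv2.COLOR_RGB2HSV); wm=cv2.inRange(hs,(0,0,150),(180,90,255)); b=np.zeros_like(wm); r0=y+h-4; b[r0:r0+18,int(u)-22:int(u)+23]=wm[r0:r0+18,int(u)-22:int(u)+23]
    n,l,st_,c=cv2.connectedComponentsWithStats(b)
    for i in range(1,n):
        if st_[i,4]>8: k=T(*c[i],35); print('key',c[i].round(1),st_[i,4],k,'x+36:',k[0]+36)
E
python3 -c "
from h import *
sv('green',0,'w13')
to(442.5,-62.5,165,94.2)"
```

```text
bbox (216, 140, 72, 70) hull@flange [444.3 -62.7] d 72.4 eqd 81.8
  white [252.2 212.4] 51 [447.2 -97.8] r 35.2 ang -85.2
top flange x-39: [-0.4 -0.7] bottom rim x+33: [-2.7 -0.6] LR mean y [-0.5 -0.7]
key [252.4 212.4] 47 [-37.4   0.4] x+36: -1.3999999999999986
t 44.825 pos [444.  -60.5 165.8] rpy [ 1.799e+02 -1.000e-01  9.430e+01] w 85.6 F [ 0.6 -0.5 -1. ] j [ 0.68  0.33 -0.75  2.05  0.29  0.86 -0.16]
  turn [ 0.0025 -0.0014  0.0019] shift NOW-axes [-1.9 -1.6  0.8] shift AFTER-turn [-1.9 -1.6  0.8]
```

```bash
python3 -m jog '[[[0.002,-0.001,-0.02,-0.0015,-0.0007,0.06,0],[0,0,0,0,0,0.06,0],[0,0,0,0,0,0.04,0],[0,0,0,0,0,0.018,0],[0,0,0,0,0,0.006,0],[0,0,0,0,0,0,0],[0,0,0,0,0,0,0]]]'>/dev/null;python3 -c "
from h import *
to(444,-62,-18,94.8)"; python3 -m jog '[[[0,0,0,0,0,0,0.4],[0,0,0,0,0,0,0.4],[0,0,0,0,0,0,0.4],[0,0,0,0,0,0,0.4]]]' 40;python3 -m jog '[[[0,0,0,0,0,-0.03,0.4],[0,0,0,0,0,-0.06,0.4],[0,0,0,0,0,-0.06,0.4],[0,0,0,0,0,0,0.4]]]'; python3 -c "
from h import *
to(535.7,138.6,130,110.6)"
```

```text
t 45.7 pos [443.8 -63.3 -17.5] rpy [179.9   0.   95.3] w 85.6 F [ 0.4 -0.5 -1. ] j [ 0.44  0.66 -0.49  2.15  0.66  0.48 -0.47]
  turn [0.0016 0.0005 0.0093] shift NOW-axes [1.3 0.3 0.5] shift AFTER-turn [1.3 0.3 0.5]
time: 46.2
position: [443.5, -63.5, -17.5]
ee_rot: [3.14, 0.001, 1.663]
contact_force: [-1.7, 0.7, 8.4]
width: 64.8
time: 46.7
position: [446.0, -63.8, 135.6]
ee_rot: [3.134, 0.003, 1.663]
contact_force: [-0.7, -0.5, -2.1]
width: 64.9
t 46.7 pos [446.  -63.8 135.6] rpy [179.6   0.2  95.3] w 64.9 F [-0.7 -0.5 -2.1] j [ 0.67  0.39 -0.74  2.08  0.37  0.8  -0.21]
  turn [ 0.0072  0.0041 -0.2674] shift NOW-axes [193.3 107.9   5.8] shift AFTER-turn [157.9 155.2   5.6]
```

```bash
python3 -m jog '[[[0.007,0.004,-0.134,0,0,0,0.4],[0,0,-0.133,0,0,0,0.4],[0,0,0,0.0316,0.031,0,0.4],[0,0,0,0.0316,0.031,0,0.4],[0,0,0,0.0316,0.031,0,0.4],[0,0,0,0.0316,0.031,0,0.4],[0,0,0,0.0316,0.031,0,0.4],[0,0,0,0,0,0,0.4]]]'>/dev/null;python3 -m jog '[[[0,0,0,0,0,0,0.4],[0,0,0,0,0,0,0.4],[0,0,0,0,0,0,0.4]]]'>/dev/null; python3 -c "
from h import *
to(535.6,138.7,92,110.6)"
```

```text
t 48.075 pos [532.1 137.9 131.3] rpy [-179.6   -0.3  110.5] w 64.8 F [-0.7 -0.2 -1.9] j [ 0.24  0.58 -0.76  1.83  0.49  0.94 -0.38]
  turn [-0.0069 -0.0045 -0.0011] shift NOW-axes [-0.6  3.8 39.3] shift AFTER-turn [-0.5  3.6 39.3]
```

```bash
R='python3 -c "from h import *;to(535.6,138.7,72.5,110.6)"'; python3 -m jog '[[[-0.007,-0.004,0,-0.0005,0.0036,0.02,0.4],[0,0,0,0,0,0.018,0.4],[0,0,0,0,0,0,0.4],[0,0,0,0,0,0,0.4],[0,0,0,0,0,0,0.4]]]'>/dev/null; eval $R
```

```text
t 48.7 pos [536.2 140.2  94.1] rpy [ 1.799e+02 -1.000e-01  1.106e+02] w 65.1 F [ 0.  -0.1 -1.4] j [ 0.2   0.63 -0.73  1.85  0.54  0.87 -0.43]
  turn [ 0.0019 -0.0011  0.0004] shift NOW-axes [-1.3 -1.1 21.6] shift AFTER-turn [-1.2 -1.1 21.6]
```

```bash
R='python3 -c "from h import *;to(535.6,138.7,72.5,110.6)"'; python3 -m jog '[[[0.002,-0.001,0,-0.0012,-0.0008,0.006,0.4],[0,0,0,0,0,0.005,0.4],[0,0,0,0,0,0,0.4]]]'>/dev/null; eval $R; python3 -m jog '[[[0,0,0,0,0,0.003,0.4],[0,0,0,0,0,0,0.4]]]'>/dev/null; eval $R; python3 -m jog '[[[0,0,0,0,0,0.003,0.4],[0,0,0,0,0,0,0.4]]]'>/dev/null; eval $R
```

```text
t 49.075 pos [534.9 138.5  81.9] rpy [-179.9   -0.   110.6] w 65.2 F [ 0.2 -0.4 -2.2] j [ 0.2   0.65 -0.71  1.85  0.56  0.85 -0.44]
  turn [-0.0023 -0.0003  0.0006] shift NOW-axes [-0.   0.7  9.4] shift AFTER-turn [-0.   0.7  9.4]
t 49.325 pos [535.5 138.8  79.4] rpy [-179.9   -0.   110.6] w 64.7 F [ 0.1  0.3 -1.1] j [ 0.19  0.65 -0.71  1.85  0.56  0.85 -0.44]
  turn [-0.001  -0.0002  0.0006] shift NOW-axes [-0.1  0.1  6.9] shift AFTER-turn [-0.1  0.1  6.9]
t 49.575 pos [535.1 138.7  76.2] rpy [-179.9   -0.   110.6] w 64.8 F [-0.4  1.3 -2.2] j [ 0.19  0.66 -0.71  1.86  0.56  0.84 -0.44]
  turn [-0.0016 -0.0004  0.0007] shift NOW-axes [-0.2  0.4  3.7] shift AFTER-turn [-0.2  0.4  3.7]
```

```bash
R='python3 -c "from h import *;to(535.6,138.7,72.5,110.6)"'; python3 -m jog '[[[0,0,0,0,0,0.002,0.4],[0,0,0,0,0,0,0.4]]]'>/dev/null; eval $R; python3 -m jog '[[[0,0,0,0,0,0.002,0.4],[0,0,0,0,0,0,0.4]]]'>/dev/null; eval $R;python3 -m jog '[[[0,0,0,0,0,0.001,0.4],[0,0,0,0,0,0,0.4]]]'>/dev/null; eval $R
```

```text
t 49.825 pos [535.2 138.6  74.3] rpy [-179.9   -0.   110.6] w 64.9 F [-0.2  0.8 -1.7] j [ 0.19  0.66 -0.71  1.86  0.57  0.84 -0.44]
  turn [-0.0016 -0.0002  0.0006] shift NOW-axes [-0.1  0.4  1.8] shift AFTER-turn [-0.1  0.4  1.8]
t 50.075 pos [535.5 138.7  72.7] rpy [-179.9   -0.   110.6] w 64.8 F [-0.8  1.1  1.8] j [ 0.19  0.66 -0.7   1.86  0.57  0.83 -0.45]
  turn [-0.001  -0.      0.0005] shift NOW-axes [-0.1  0.1  0.2] shift AFTER-turn [-0.1  0.1  0.2]
t 50.325 pos [535.5 138.8  72.6] rpy [-179.9    0.   110.6] w 65.0 F [-4.8 -1.3 12.1] j [ 0.19  0.66 -0.7   1.86  0.57  0.83 -0.45]
  turn [-0.001   0.0006  0.0006] shift NOW-axes [-0.1  0.1  0.1] shift AFTER-turn [-0.1  0.1  0.1]
```

Green is home too (stopped at 72.6 against 72.5 predicted). Release; check that yellow hasn't been knocked.

```bash
python3 -m jog '[[[0,0,0,0,0,0,0.2],[0,0,0,0,0,0,0],[0,0,0,0,0,0,0],[0,0,0,0,0,-0.04,0],[0,0,0,0,0,-0.06,0],[0,0,0,0,0,-0.04,0],[0,0,0,0,0,0,0]]]' >/dev/null; python3 -c "
from h import *
im,p=grab('top','t4')
for (cc,r),a,h in blobs(im,'yellow',40):
    M=cv2.moments(h); u,v=M['m10']/M['m00'],M['m01']/M['m00']; print(np.round([u,v,r,a],1),plane(p,u,v,20).round())
h=cv2.cvtColor(im,cv2.COLOR_RGB2HSV); m=cv2.inRange(h,(0,0,150),(60,90,255)); n,l,s,c=cv2.connectedComponentsWithStats(m)
for i in range(1,n):
    X=plane(p,*c[i],20)
    if 300<X[0]<700 and -450<X[1]<50 and s[i,4]>4: print('white',c[i].round(1),s[i,4],X.round())
to(573.2,-303.8,165,62.8)"
```

```text
[334.9 302.5  15.5 438.5] [ 167. -338.   20.]
[352.4 177.4  11.  347. ] [ 521. -405.   20.]
[317.2 160.1  14.5 599. ] [ 573. -304.   20.]
white [325.1 156.1] 10 [ 585. -328.   20.]
white [313.1 164.7] 27 [ 559. -291.   20.]
white [329.9 163.6] 11 [ 562. -341.   20.]
white [322.9 166.9] 7 [ 553. -320.   20.]
white [352.9 178.4] 49 [ 517. -406.   20.]
white [293.  212.6] 605 [ 417. -229.   20.]
white [368.2 235.4] 538 [ 351. -441.   20.]
t 51.25 pos [536.3 138.8 212.5] rpy [179.9   0.  110.6] w 85.7 F [-1.4 -0.  -0.1] j [ 0.29  0.49 -0.82  1.75  0.4   1.08 -0.31]
  turn [ 0.0014 -0.      0.8345] shift NOW-axes [-427.3 -121.4   47.6] shift AFTER-turn [-376.8  235.1   47.5]
```

```bash
python3 -m jog '[[[0,0,0.167,0,0,0,0],[0,0,0.167,0,0,0,0],[0,0,0.167,0,0,0,0],[0,0,0.167,0,0,0,0],[0,0,0.1665,0,0,0,0],[0,0,0,-0.0377,0.0235,0,0],[0,0,0,-0.0377,0.0235,0,0],[0,0,0,-0.0377,0.0235,0,0]]]'>/dev/null; python3 -m jog '[[[0,0,0,-0.0377,0.0235,0,0],[0,0,0,-0.0377,0.0235,0,0],[0,0,0,-0.0377,0.0235,0,0],[0,0,0,-0.0377,0.0235,0,0],[0,0,0,-0.0377,0.0235,0,0],[0,0,0,-0.0377,0.0235,0.02,0],[0,0,0,-0.0377,0.0235,0.0275,0],[0,0,0,0,0,0,0]]]'>/dev/null; python3 -m jog '[[[0,0,0,0,0,0,0],[0,0,0,0,0,0,0]]]'>/dev/null;  python3 -c "
from h import *
sv('yellow',0,'w14')
to(573.2,-303.8,165,62.8)"
```

```text
bbox (220, 140, 74, 72) hull@flange [ 575.1 -306.5] d 74.4 eqd 84.1
  white [255.5 213.6] 59 [ 558.1 -337.7] r 35.5 ang -118.7
top flange x-39: [-0.1  4.1] bottom rim x+33: [-4.4  4.1] LR mean y [-1.15  4.25]
key [255.7 213.4] 59 [-37.9   3.2] x+36: -1.8999999999999986
t 53.55 pos [ 572.9 -302.5  164.6] rpy [-180.     0.    62.9] w 85.3 F [ 0.3 -0.4  0.8] j [ 0.75  0.62 -0.49  1.55  0.32  1.05 -0.3 ]
  turn [-0.0003  0.0003  0.0026] shift NOW-axes [-1.1  0.8 -0.4] shift AFTER-turn [-1.1  0.8 -0.4]
```

```bash
python3 -m jog '[[[0,0,0.027,-0.0022,0.004,0.06,0],[0,0,0,0,0,0.06,0],[0,0,0,0,0,0.04,0],[0,0,0,0,0,0.016,0],[0,0,0,0,0,0.006,0],[0,0,0,0,0,0,0],[0,0,0,0,0,0,0]]]'>/dev/null;python3 -c "
from h import *
to(575.3,-306.1,-18,61.3)"; python3 -m jog '[[[0,0,0,0,0,0,0.4],[0,0,0,0,0,0,0.4],[0,0,0,0,0,0,0.4],[0,0,0,0,0,0,0.4]]]' 40;python3 -m jog '[[[0,0,0,0,0,-0.03,0.4],[0,0,0,0,0,-0.06,0.4],[0,0,0,0,0,-0.06,0.4],[0,0,0,0,0,-0.03,0.4]]]'; python3 -c "
from h import *
to(535.6,138.7,160,110.6)"
```

```text
t 54.425 pos [ 575.9 -308.4  -16.2] rpy [179.9   0.   61.3] w 85.3 F [-0.2 -0.   0.4] j [ 0.69  0.86 -0.39  1.62  0.44  0.75 -0.41]
  turn [ 0.0019  0.0007 -0.0007] shift NOW-axes [ 1.8 -1.6  1.8] shift AFTER-turn [ 1.8 -1.6  1.8]
time: 54.92
position: [575.3, -308.3, -16.7]
ee_rot: [3.141, 0.001, 1.069]
contact_force: [-1.1, 1.3, 5.3]
width: 64.6
time: 55.42
position: [576.3, -308.3, 166.1]
ee_rot: [3.138, 0.001, 1.069]
contact_force: [-0.4, -0.1, -1.2]
width: 64.6
t 55.425 pos [ 576.3 -308.3  166.1] rpy [179.8   0.   61.3] w 64.6 F [-0.4 -0.1 -1.2] j [ 0.75  0.63 -0.49  1.54  0.32  1.05 -0.32]
  turn [ 0.0035  0.0023 -0.861 ] shift NOW-axes [ 372.4 -250.6    4.9] shift AFTER-turn [432.8 119.1   6.1]
```

```bash
python3 -m jog '[[[0,0,0,0,0,0,0.4],[0.003,0.002,-0.1725,0,0,0,0.4],[0,0,-0.172,0,0,0,0.4],[0,0,-0.172,0,0,0,0.4],[0,0,-0.172,0,0,0,0.4],[0,0,-0.1725,0,0,0,0.4],[0,0,0,0.0433,0.0119,0,0.4],[0,0,0,0.0433,0.0119,0,0.4]]]'>/dev/null; python3 -m jog '[[[0,0,0,0.0433,0.0119,0,0.4],[0,0,0,0.0433,0.0119,0,0.4],[0,0,0,0.0433,0.0119,0,0.4],[0,0,0,0.0433,0.0119,0,0.4],[0,0,0,0.0433,0.0119,0,0.4],[0,0,0,0.0433,0.0119,0,0.4],[0,0,0,0.0433,0.0119,0,0.4],[0,0,0,0.0433,0.0119,0,0.4]]]'>/dev/null; python3 -m jog '[[[0,0,0,0,0,0,0.4],[0,0,0,0,0,0,0.4],[0,0,0,0,0,0,0.4]]]'>/dev/null;  python3 -c "
from h import *
to(535.7,138.4,116,110.6)"
```

```text
t 57.8 pos [533.7 137.6 162.5] rpy [-179.8   -0.2  110.5] w 64.8 F [-0.3 -0.7 -1.6] j [ 0.25  0.54 -0.77  1.8   0.44  0.99 -0.34]
  turn [-0.0036 -0.0032 -0.0022] shift NOW-axes [-0.1  2.3 46.5] shift AFTER-turn [ 0.1  2.1 46.5]
```

```bash
R='python3 -c "from h import *;to(535.7,138.4,97.3,110.6)"'; python3 -m jog '[[[-0.0035,-0.003,-0.002,0.0,0.002,0.025,0.4],[0,0,0,0,0,0.02,0.4],[0,0,0,0,0,0,0.4],[0,0,0,0,0,0,0.4],[0,0,0,0,0,0,0.4]]]'>/dev/null; eval $R; python3 -m jog '[[[0,0,0,0,0,0.006,0.4],[0,0,0,0,0,0.004,0.4],[0,0,0,0,0,0,0.4],[0,0,0,0,0,0,0.4]]]'>/dev/null; eval $R
```

```text
t 58.425 pos [536.3 140.4 119.2] rpy [179.8  -0.  110.7] w 64.8 F [-0.2 -0.1 -2.3] j [ 0.21  0.59 -0.73  1.83  0.49  0.9  -0.39]
  turn [ 0.0029 -0.0006  0.0018] shift NOW-axes [-1.6 -1.3 21.9] shift AFTER-turn [-1.6 -1.2 21.9]
t 58.925 pos [535.7 140.2 108.4] rpy [179.9  -0.  110.7] w 64.9 F [-0.3 -0.2 -1.6] j [ 0.2   0.61 -0.72  1.84  0.51  0.89 -0.4 ]
  turn [ 0.0015 -0.0008  0.002 ] shift NOW-axes [-1.7 -0.7 11.1] shift AFTER-turn [-1.7 -0.7 11.1]
```

```bash
R='python3 -c "from h import *;to(535.7,138.4,97.3,110.6)"'; python3 -m jog '[[[0,0,0.001,-0.0017,-0.0006,0.0,0.4],[0,0,0,0,0,0.004,0.4],[0,0,0,0,0,0,0.4]]]'>/dev/null; eval $R; python3 -m jog '[[[0,0,0,0,0,0.003,0.4],[0,0,0,0,0,0,0.4]]]'>/dev/null; eval $R; python3 -m jog '[[[0,0,0,0,0,0.002,0.4],[0,0,0,0,0,0,0.4]]]'>/dev/null; eval $R;  python3 -m jog '[[[0,0,0,0,0,0.002,0.4],[0,0,0,0,0,0,0.4]]]'>/dev/null; eval $R
```

```text
t 59.3 pos [535.5 138.2 104. ] rpy [179.9  -0.  110.7] w 64.8 F [ 0.6 -0.1 -1.3] j [ 0.2   0.61 -0.72  1.84  0.51  0.88 -0.4 ]
  turn [ 0.0009 -0.0008  0.0009] shift NOW-axes [0.1 0.3 6.7] shift AFTER-turn [0.1 0.3 6.7]
t 59.55 pos [535.5 138.3 101.1] rpy [179.9  -0.  110.7] w 64.7 F [-0.3 -0.1 -1.7] j [ 0.2   0.62 -0.72  1.85  0.52  0.87 -0.41]
  turn [ 0.001  -0.0008  0.0011] shift NOW-axes [0.  0.2 3.8] shift AFTER-turn [0.  0.2 3.8]
t 59.8 pos [535.7 138.3  99.3] rpy [179.9  -0.  110.7] w 65.0 F [ 0.3  0.3 -1.7] j [ 0.2   0.62 -0.71  1.85  0.52  0.87 -0.41]
  turn [ 0.0013 -0.0007  0.001 ] shift NOW-axes [0.1 0.  2. ] shift AFTER-turn [0.1 0.  2. ]
t 60.05 pos [535.8 138.4  97.4] rpy [179.9  -0.  110.7] w 64.8 F [ 0.  -0.  -1.6] j [ 0.2   0.62 -0.71  1.85  0.52  0.87 -0.41]
  turn [ 0.0016 -0.0008  0.001 ] shift NOW-axes [ 0.  -0.1  0.1] shift AFTER-turn [ 0.  -0.1  0.1]
```

```bash
python3 -m jog '[[[0,0,0,0,0,0.0015,0.4],[0,0,0,0,0,0,0.4]]]'; python3 -m jog '[[[0,0,0,0,0,0,0.2],[0,0,0,0,0,0,0],[0,0,0,0,0,0,0],[0,0,0,0,0,-0.04,0],[0,0,0,0,0,-0.06,0],[0,0,0,0,0,-0.02,0],[0,0,0,0,0,0,0]]]' >/dev/null; python3 -c "
from h import *
im,p=grab('top','t5'); h=cv2.cvtColor(im,cv2.COLOR_RGB2HSV)
m=cv2.inRange(h,(0,0,150),(60,90,255)); n,l,s,c=cv2.connectedComponentsWithStats(m)
for i in range(1,n):
    X=plane(p,*c[i],20)
    if 300<X[0]<700 and -450<X[1]<50 and s[i,4]>200: print('white',c[i].round(1),s[i,4],X.round())
im,p=grab('wrist','w15')
u,v=map(int,proj(p,(535.2,139.9,144),True)); print(u,v)
sd=grab('side','s15')[0]
W=np.hstack([cv2.resize(im[v-50:v+70,u-60:u+60],(400,400),interpolation=cv2.INTER_CUBIC),cv2.resize(sd[190:310,120:240],(400,400),interpolation=cv2.INTER_CUBIC)])
cv2.imwrite('pics/v15.png',W[:,:,::-1])
to(417.5,-230.5,165,110.7)"
```

```text
time: 60.3
position: [535.8, 138.4, 97.2]
ee_rot: [3.14, 0.0, 1.931]
contact_force: [-3.3, -1.2, 12.0]
width: 64.5
white [293.  212.7] 609 [ 417. -228.   20.]
white [368.2 235.4] 539 [ 351. -441.   20.]
252 191
t 61.325 pos [534.6 137.6 214.1] rpy [-179.9   -0.   110.7] w 85.5 F [-0.4 -0.7 -0.5] j [ 0.28  0.48 -0.81  1.75  0.38  1.08 -0.3 ]
  turn [-0.0014 -0.0008 -0.0008] shift NOW-axes [-303.2 -239.3   49.2] shift AFTER-turn [-302.9 -239.7   49.1]
```

View pics/v15.png

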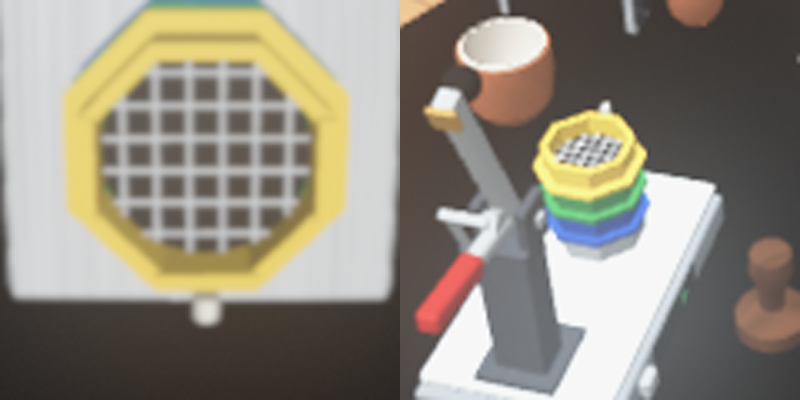

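The stack is blue, green, yellow, level and with evenly spaced bands in the side view; the yellow key at (207,310) faces the pan-key side. The cap is unmoved. Fetching the cap.

```bash
python3 -m jog '[[[0,0,0,-0.0433,-0.0342,0,0],[0,0,0,-0.0433,-0.0342,0,0],[0,0,0,-0.0433,-0.0342,0,0],[0,0,0,-0.0433,-0.0342,0,0],[0,0,0,-0.0433,-0.0342,0,0],[0,0,0,-0.0433,-0.0342,0.025,0],[0,0,0,-0.0433,-0.0342,0.025,0],[0,0,0,0,0,0,0]]]'>/dev/null; python3 -m jog '[[[0,0,0,0,0,0,0],[0,0,0,0,0,0,0]]]'>/dev/null;  python3 -c "
from h import *
to(417.8,-231,165,111.2)
s=observe(); R=Ro.from_euler('xyz',s['ee_rot']).as_matrix()
im,p=grab('wrist','w16'); h=cv2.cvtColor(im,cv2.COLOR_RGB2HSV)
m=cv2.inRange(h,(10,0,110),(45,110,255)); q=np.zeros_like(m); q[90:240,180:330]=m[90:240,180:330]
c=max(cv2.findContours(q,cv2.RETR_EXTERNAL,cv2.CHAIN_APPROX_NONE)[0],key=cv2.contourArea); x,y,w,hh=cv2.boundingRect(c); u=x+(w-1)/2;v=y+(hh-1)/2; print(x,y,w,hh)
T=lambda u,v,z:(R.T@(plane(p,u,v,z,True)-s['position']))[:2].round(1)
print('flange',T(u,y-.5,12)-[39,0],'rim',T(u,y+hh-.5,28)+[33,0],'LR',(T(x-.5,v,12)+T(x+w-.5,v,12))/2)
g=cv2.cvtColor(im,cv2.COLOR_RGB2GRAY)[y+hh-12:y+hh+1,x+w//2-12:x+w//2+13]; print(g)"
```

```text
t 62.575 pos [ 419.3 -228.3  165.4] rpy [ 1.799e+02 -1.000e-01  1.108e+02] w 85.3 F [ 0.5 -0.2  0.4] j [ 1.    0.38 -0.72  1.99  0.32  0.89  0.48]
  turn [ 0.0021 -0.0011 -0.007 ] shift NOW-axes [-2.  -2.3  0.4] shift AFTER-turn [-2.  -2.3  0.4]
200 125 122 110
flange [15.8  9.3] rim [-33.5   9.7] LR [-6.35 10.  ]
[[125 126 126 125 126 126 126 126 126 126 125 126 125 126 125 124 124 124
  124 123 123 122 122 121 121]
 [124 124 124 124 124 124 124 124 125 124 124 124 124 124 123 123 123 122
  122 122 121 121 120 119 119]
 [122 122 122 123 122 122 123 122 123 123 122 123 122 122 122 121 121 121
  120 120 120 119 119 118 118]
 [120 120 120 121 121 120 121 121 120 121 121 121 120 121 120 119 119 119
  119 118 117 117 117 116 115]
 [118 118 119 119 120 119 120 119 119 119 119 118 118 118 118 118 117 117
  116 117 116 115 115 114 114]
 [117 117 117 117 117 117 117 117 118 117 117 117 116 117 116 116 116 115
  115 115 114 113 113 113 112]
 [115 115 115 115 115 115 115 115 116 116 116 115 115 115 114 114 114 114
  113 113 113 112 112 111 110]
 [113 113 114 114 113 114 114 114 114 114 114 114 113 113 112 113 112 112
  111 112 112 111 110 109 109]
 [112 112 112 112 112 112 112 112 113 112 112 112 111 111 111 111 111 111
  110 110 110 109 108 107 108]
 [110 110 110 110 111 110 111 110 110 111 110 110 110 109 109 109 109 108
  109 108 108 107 107 106 106]
 [108 109 108 109 108 109 109 109 109 108 109 108 108 108 108 108 107 107
  107 106 106 105 104 105 105]
 [107 106 107 106 107 107 107 107 107 106 107 106 106 106 105 106 105 105
  105 105 104 104 103 103 103]
 [104 104 105 105 106 104 104 105 105 105 105 105 105 105 104 104 104 103
  103 103 102 102 102 101 101]]
```

```bash
cat > c.py <<'E'
from h import *
s=observe(); R=Ro.from_euler('xyz',s['ee_rot']).as_matrix(); p=optics.camera_params('wrist')
im=cv2.imread('pics/w16.png'); g=cv2.cvtColor(im,cv2.COLOR_BGR2GRAY)
q=np.zeros_like(g); q[100:235,190:320]=((g>200)*255)[100:235,190:320]
c=max(cv2.findContours(q,cv2.RETR_EXTERNAL,cv2.CHAIN_APPROX_NONE)[0],key=cv2.contourArea); x,y,w,hh=cv2.boundingRect(c); u=x+(w-1)/2;v=y+(hh-1)/2; print(x,y,w,hh,cv2.contourArea(c))
T=lambda u,v,z:(R.T@(plane(p,u,v,z,True)-s['position']))[:2].round(1)
print('flange',T(u,y-.5,12)-[39,0],'rim',T(u,y+hh-.5,28)+[33,0],'LR',(T(x-.5,v,12)+T(x+w-.5,v,12))/2)
E
python3 c.py; python3 -c "
import cv2;im=cv2.imread('pics/w16.png');cv2.imwrite('pics/v16.png',cv2.resize(im[110:230,190:330],(700,600)))"
```

```text
215 139 72 70 4023.0
flange [ 0.4 -1.5] rim [-2.5 -1.5] LR [ 0.4 -1.6]
```

View pics/v16.png

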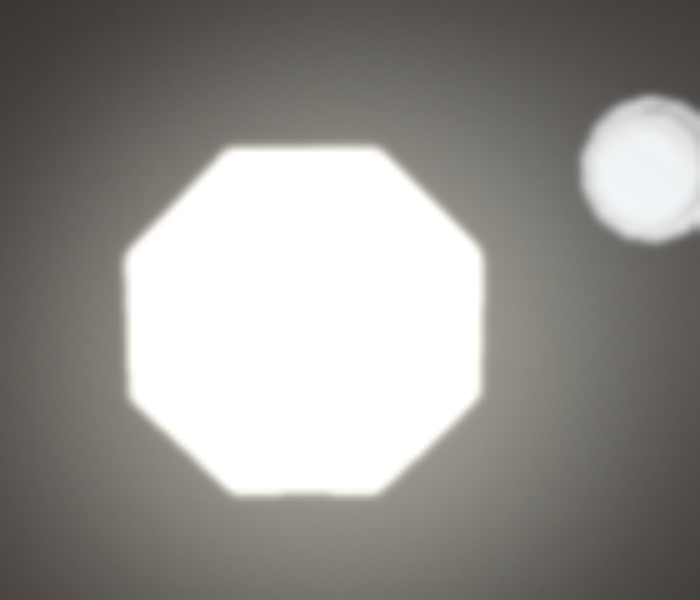

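```bash
python3 -m jog '[[[0,0,0,-0.001,-0.0015,0.06,0],[0,0,0,0,0,0.06,0],[0,0,0,0,0,0.04,0],[0,0,0,0,0,0.018,0],[0,0,0,0,0,0.006,0],[0,0,0,0,0,0,0],[0,0,0,0,0,0,0]]]'>/dev/null;python3 -c "
from h import *
to(418.2,-229.8,-18,110.8)"; python3 -m jog '[[[0,0,0,0,0,0,0.4],[0,0,0,0,0,0,0.4],[0,0,0,0,0,0,0.4],[0,0,0,0,0,0,0.4]]]' 40;python3 -m jog '[[[0,0,0,0,0,-0.03,0.4],[0,0,0,0,0,-0.06,0.4],[0,0,0,0,0,-0.06,0.4],[0,0,0,0,0,-0.06,0.4]]]'; python3 -c "
from h import *
to(535.7,138.5,185,110.6)"
```

```text
t 63.5 pos [ 418.8 -231.6  -17.5] rpy [1.798e+02 1.000e-01 1.106e+02] w 85.3 F [ 0.  -0.1 -0. ] j [ 0.81  0.68 -0.49  2.08  0.63  0.52  0.21]
  turn [ 0.003   0.0012 -0.0028] shift NOW-axes [1.9 0.1 0.5] shift AFTER-turn [1.9 0.1 0.5]
time: 64.0
position: [418.2, -231.5, -17.7]
ee_rot: [3.14, 0.001, 1.931]
contact_force: [-0.6, 0.0, 8.7]
width: 64.8
time: 64.5
position: [416.9, -231.1, 193.3]
ee_rot: [3.14, -0.001, 1.931]
contact_force: [0.6, -1.9, -1.9]
width: 64.7
t 64.5 pos [ 416.9 -231.1  193.3] rpy [179.9  -0.  110.7] w 64.7 F [ 0.6 -1.9 -1.9] j [ 1.05  0.35 -0.76  1.96  0.29  0.95  0.51]
  turn [ 0.0012 -0.0008  0.001 ] shift NOW-axes [304.  241.6   8.8] shift AFTER-turn [304.2 241.3   8.3]
```

```bash
python3 -m jog '[[[0,0,0,0.0434,0.0345,0,0.4],[0,0,0,0.0434,0.0345,0,0.4],[0,0,0,0.0434,0.0345,0,0.4],[0,0,0,0.0434,0.0345,0,0.4],[0,0,0,0.0434,0.0345,0,0.4],[0,0,0,0.0434,0.0345,0,0.4],[0,0,0,0.0434,0.0345,0,0.4],[0,0,0,0,0,0,0.4]]]'>/dev/null; python3 -m jog '[[[0,0,0,0,0,0,0.4],[0,0,0,0,0,0,0.4],[0,0,0,0,0,0,0.4]]]'>/dev/null;  python3 -c "
from h import *
to(535.8,138,140,110.6)"
```

```text
t 65.875 pos [536.3 136.6 191.9] rpy [179.9   0.  110.5] w 64.8 F [ 0.4 -0.6 -1.2] j [ 0.28  0.51 -0.81  1.77  0.42  1.04 -0.33]
  turn [ 0.0011  0.     -0.0012] shift NOW-axes [ 1.5 -0.  51.9] shift AFTER-turn [ 1.5  0.  51.9]
```

```bash
R='python3 -c "from h import *;to(535.8,138,120.3,110.6)"'; python3 -m jog '[[[0,0,0,0.0,0.0,0.03,0.4],[0,0,0,0,0,0.02,0.4],[0,0,0,0,0,0.008,0.4],[0,0,0,0,0,0,0.4],[0,0,0,0,0,0,0.4],[0,0,0,0,0,0,0.4]]]'>/dev/null; eval $R
```

```text
t 66.625 pos [536.9 138.5 134.6] rpy [179.8  -0.  110.7] w 64.9 F [-1.  -0.7 -0.6] j [ 0.24  0.58 -0.76  1.82  0.49  0.94 -0.38]
  turn [ 0.0028 -0.0005  0.0009] shift NOW-axes [-0.  -1.2 14.3] shift AFTER-turn [-0.  -1.2 14.3]
```

```bash
R='python3 -c "from h import *;to(535.8,138,120.3,110.6)"'; python3 -m jog '[[[0.002,0,0.001,0.0,-0.001,0.004,0.4],[0,0,0,0,0,0.004,0.4],[0,0,0,0,0,0,0.4]]]'>/dev/null; eval $R;  python3 -m jog '[[[0,0,0,0,0,0.003,0.4],[0,0,0,0,0,0,0.4]]]'>/dev/null; eval $R; python3 -m jog '[[[0,0,0,0,0,0.002,0.4],[0,0,0,0,0,0,0.4]]]'>/dev/null; eval $R;  python3 -m jog '[[[0,0,0,0,0,0.0015,0.4],[0,0,0,0,0,0,0.4]]]'>/dev/null; eval $R
```

```text
t 67.0 pos [535.1 137.8 125.5] rpy [-179.9   -0.   110.6] w 64.6 F [-0.  0. -2.] j [ 0.23  0.59 -0.75  1.83  0.5   0.92 -0.39]
  turn [-0.0013 -0.0008  0.0001] shift NOW-axes [-0.1  0.7  5.2] shift AFTER-turn [-0.1  0.7  5.2]
t 67.25 pos [535.3 138.  122.7] rpy [-1.800e+02 -1.000e-01  1.106e+02] w 64.5 F [ 0.8  0.1 -1.9] j [ 0.23  0.59 -0.75  1.83  0.5   0.92 -0.39]
  turn [-0.0008 -0.0009  0.0001] shift NOW-axes [-0.1  0.5  2.4] shift AFTER-turn [-0.1  0.5  2.4]
t 67.5 pos [535.4 138.  120.8] rpy [-180.    -0.   110.6] w 64.3 F [-0.6  0.1 -1.7] j [ 0.23  0.6  -0.75  1.83  0.5   0.91 -0.4 ]
  turn [-0.0006 -0.0008  0.    ] shift NOW-axes [-0.1  0.4  0.5] shift AFTER-turn [-0.1  0.4  0.5]
t 67.75 pos [535.6 138.  120.3] rpy [-180.    -0.   110.6] w 64.7 F [-2.4 -0.7  7.8] j [ 0.23  0.6  -0.75  1.83  0.5   0.91 -0.4 ]
  turn [-0.0001 -0.0001 -0.    ] shift NOW-axes [-0.1  0.1  0. ] shift AFTER-turn [-0.1  0.1  0. ]
```

The cap is home (stopped at 120.3, as predicted). Release, then push the raised arm from behind with shut fingers.

```bash
python3 -m jog '[[[0,0,0,0,0,0,0.2],[0,0,0,0,0,0,0],[0,0,0,0,0,0,0],[0,0,0,0,0,-0.05,0],[0,0,0,0,0,-0.06,0],[0,0,0,0,0,-0.06,1],[0,0,0,0,0,-0.04,1],[0,0,0,0,0,0,1]]]' >/dev/null; python3 -m jog '[[[0,0,0,0.041,0,0,1],[0,0,0,0.041,0,0,1],[0,0,0,0.041,0,0,1],[0,0,0,0.041,0,0,1],[0,0,0,0.041,0,0,1],[0,0,0,0,0,0,1],[0,0,0,0,0,0,1]]]'>/dev/null; python3 -c "
from h import *
hz(); to(462,332,240,110.6)"
```

```text
t 69.625 h -79.4 perp 550.0 z 328.5 F [-0.5 -0.5 -0.4] w -0.2
t 69.625 pos [463.6 328.7 328.5] rpy [-179.9    0.   110.6] w -0.2 F [-0.5 -0.5 -0.4] j [-0.03  0.42 -0.91  1.56  0.34  1.33 -0.62]
  turn [-0.0019  0.0004 -0.0004] shift NOW-axes [ 3.7 -0.2 88.5] shift AFTER-turn [ 3.7 -0.4 88.5]
```

```bash
R='python3 -c "from h import *;hz()"'; python3 -m jog '[[[0,0,0,0.004,0,0.05,1],[0,0,0,0,0,0.038,1],[0,0,0,0,0,0,1],[0,0,0,0,0,0,1]]]' >/dev/null; eval $R; python3 -m jog '[[[0,0,0,-0.012,0,0,1],[0,0,0,-0.01,0,0,1],[0,0,0,-0.01,0,0,1]]]'>/dev/null; eval $R; python3 -m jog '[[[0,0,0,-0.01,0,0,1],[0,0,0,-0.01,0,0,1]]]'>/dev/null; eval $R;  python3 -m jog '[[[0,0,0,-0.01,0,0,1],[0,0,0,-0.01,0,0,1]]]'>/dev/null; eval $R; python3 -c "
from h import *
phi()"
```

```text
t 70.125 h -83.9 perp 551.1 z 242.9 F [-0.7 -0.2 -0.5] w -0.4
t 70.5 h -54.1 perp 550.9 z 243.2 F [-2.8  6.3  3.3] w -0.1
t 70.75 h -33.9 perp 550.2 z 242.9 F [-4.5  4.9  5.5] w 0.3
t 71.0 h -13.5 perp 550.4 z 242.8 F [-2.8  3.6  1.5] w 0.1
red px [127.9 266.4] area 38 phi 2.74 q 2.11 miss px 6.4
```

```bash
R='python3 -c "from h import *;hz();phi()"'; python3 -m jog '[[[0,0,0,-0.012,0,0,1],[0,0,0,-0.012,0,0.001,1]]]' >/dev/null; eval $R; python3 -m jog '[[[0,0,0,-0.012,0,0.003,1],[0,0,0,-0.012,0,0.004,1]]]'>/dev/null; eval $R; python3 -m jog '[[[0,0,0,-0.01,0,0.004,1],[0,0,0,-0.006,0,0.002,1]]]'>/dev/null; eval $R
```

```text
t 71.3 h 10.5 perp 550.2 z 240.7 F [-2.3  6.2 -1.5] w 0.5
red px [129.8 253.6] area 30 phi 2.42 q 1.79 miss px 6.0
t 71.6 h 35.7 perp 550.0 z 233.4 F [-0.2  2.5  0.1] w 0.2
red px [134.  238.8] area 30 phi 2.06 q 1.43 miss px 5.9
t 71.9 h 53.2 perp 549.9 z 227.1 F [ 0.1  0.2 -0.6] w -0.1
red px [137.3 229.4] area 38 phi 1.82 q 1.19 miss px 6.5
```

```bash
python3 -m jog '[[[0,0,0,0,0,-0.05,1],[0,0,0,0,0,-0.06,1],[0,0,0,0,0,-0.04,1],[0,0,0,0.05,0,0,1],[0,0,0,0.05,0,0,1],[0,0,0,0.05,0,0,1],[0,0,0,0,0,0,1],[0,0,0,0,0,0,1]]]'>/dev/null; python3 -c "
from h import *
hz();phi()
im,p=grab('wrist','w20'); sd,ps=grab('side','s20')
cv2.imwrite('pics/v20.png',np.hstack([cv2.resize(im[60:330,130:370],(400,450)),cv2.resize(sd[175:310,120:240],(400,450),interpolation=cv2.INTER_CUBIC)])[:,:,::-1])"
```

```text
t 72.95 h -97.3 perp 550.5 z 377.4 F [-0.  -0.5  0.7] w 0.1
red px [152.6 218.3] area 145 phi 1.22 q 0.59 miss px 1.2
```

```bash
python3 - <<'E'
from h import *
im,p=grab('side')
for c,z in(('blue',66),('green',90),('yellow',114)):
    for (cc,r),a,h in blobs(im,c,30):
        if abs(cc[0]-175)<40: print(c,np.round(cc,1),a,'flange centre pred',np.round(proj(p,(535.2,139.9,z+10)),1))
h=cv2.cvtColor(im,cv2.COLOR_RGB2HSV);m=cv2.inRange(h,(10,8,150),(40,90,255)); n,l,s,c=cv2.connectedComponentsWithStats(m)
for i in range(1,n):
    if s[i,4]>80 and abs(c[i][0]-180)<40 and 180<c[i][1]<280: print('cream',c[i].round(1),s[i].tolist(),'pred',np.round(proj(p,(535.2,139.9,160)),1))
phi(); hz(); ticket.close_job()
E
```

```text
blue [178.5 252. ] 238.0 flange centre pred [178.7 252.5]
cream [148.7 202.1] [137, 195, 27, 17, 273] pred [175.5 227.6]
red px [152.6 218.3] area 144 phi 1.22 q 0.59 miss px 1.2
t 73.2 h -96.9 perp 550.6 z 377.5 F [-0.4  0.   0. ] w 0.0
the job is handed in; nothing more can be done
```

The shaker is set up and the job is handed in at about 73 s. No red sieve was on the counter. The stack on the pan is blue, green, then the middle-sized yellow, with the cap on top and the clamp swung back over it.

**How it went**
- **Opening the clamp:** My first pinch on the handle slipped and the clamp sprang closed again. I then pushed the handle over centre with shut fingers, and it stayed open.
- **Fingertip offset:** A gentle touch on the cap showed the fingertips sit about 29.5 mm above the reported tool point. That explained the slipped pinch and an empty first grip on the cap. During this check the fingers pressed on the cap with up to about 66 N.
- **Stacking:** Each piece stopped within 0.2 mm of the height I had worked out for it being fully home. No picture showed a knocked piece, and the crockery was left alone.
- **Closing the clamp:** I pushed the raised arm from behind with shut fingers until the spring took it down onto the cap.

**Last checks**
- **Passed:** The clamp reads about 0.59 rad from the side picture; 0.35 to 0.8 is expected over 2 to 4 sieves. The blue sieve is within 1 pixel of its predicted spot. The gripper is clear and reads about 0 N.
- **Not confirmed:** In the last numeric check the green, yellow and cap detectors gave no usable match in the side view, and I had used up my pictures. Those three rest on the seating heights, and for green and yellow also on a picture taken before the cap went on. I did not measure the foot's force on the cap directly.

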